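# Snap the cover plate onto the pump module

### The job

Lift the grey cover plate off the blue mat, lay it over the four yellow snap standoffs of the pump module, and press it down until all four have clicked through and it sits fully home; then let go. Bring it down evenly, never tipping it more than about 8 degrees on the standoffs, and never load the circuit board under it with more than 30 N in all. Leave everything else on the bench where it is.

Things in the scene. Friction and masses are not known exactly. Their poses are not given: they have to be found in the camera images.
- module: the pump module: a fixed low white box, 210 (x) by 160 (y) mm, grey rim 46 mm high; origin on the bench under its centre. Inside lies a green circuit board with four yellow snap standoffs at x = +-62, y = +-42 mm. Board and standoffs together are set anew each time up to 8 mm higher or lower than nominal; that is not measured and must be felt
- nominal (a point): point on the module's centre line at the nominal height of the standoffs' seats, 66 mm above the bench (the true seats are up to 8 mm higher or lower, all alike). Each standoff is an 18 mm wide stem with a flat top, the seat; on it stands a bulbous springy head, 18 mm wide along the module's x, 10 mm along y, 15 mm tall
- centre (a point): middle of the cover's upper face, 4 mm above its underside; axes as the cover's. Laid over the heads, the cover centres itself (from up to about 3 mm off) and rests clear above the seats, the heads part way into its holes. Clicking a hole home takes 8 to 10 N at that head: the push rises, gives way suddenly, then meets the hard seat. The heads then hold it down
- cover: the cover: a loose flat grey plate, 170 (x) by 124 (y) by 4 mm, 0.2 to 0.4 kg, four round 14 mm holes at x = +-62, y = +-42 mm, a black grip rib in its middle 60 mm long (x), 14 mm thick (y), 36 mm tall. Origin: centre of the underside, z up. Fits either way round, x along the module's x. Orange patches to press on: x = +-62, y = 0 (26 by 34 mm) and x = +-34, y = +-44 mm (22 mm square)
- grip (a point): point on the cover's middle, 26 mm above the plate's upper face (30 mm above its underside), where the rib is well gripped across its 14 mm thickness; axes as the cover's
- mat: fixed blue mat, 200 by 160 by 4 mm, on which the cover lies at the start; origin at the centre of its underside
- board (a joint): how far the green circuit board with its standoffs is pushed down on its rubber mounts (m): 0 unloaded, 1 mm per 15 N of total downward load, the cover's weight included; more than 2 mm (30 N) harms it
- pin_a (a joint): red spring-loaded seat-sensing pin beside the standoff at the -x, +y corner of the module (pin at x = +-62, y = +-22 mm of the module); 0 when free, grows as the cover pushes it down (m), 0.005 when the cover sits fully home there; under 1 N
- pin_b (a joint): red spring-loaded seat-sensing pin beside the standoff at the -x, -y corner of the module (pin at x = +-62, y = +-22 mm of the module); 0 when free, grows as the cover pushes it down (m), 0.005 when the cover sits fully home there; under 1 N
- pin_c (a joint): red spring-loaded seat-sensing pin beside the standoff at the +x, +y corner of the module (pin at x = +-62, y = +-22 mm of the module); 0 when free, grows as the cover pushes it down (m), 0.005 when the cover sits fully home there; under 1 N
- pin_d (a joint): red spring-loaded seat-sensing pin beside the standoff at the +x, -y corner of the module (pin at x = +-62, y = +-22 mm of the module); 0 when free, grows as the cover pushes it down (m), 0.005 when the cover sits fully home there; under 1 N
- reagent_bottle: clear glass reagent bottle with paper label, 70 mm across, 160 mm tall, standing; origin at the centre of its underside. Bystander, leave it where it is
- beaker: glass beaker, 70 mm across, 90 mm tall, standing; origin at the centre of its underside. Bystander, leave it where it is
- vial: small amber glass vial with black cap, 28 mm across, 55 mm tall, standing between the module and the mat; origin at the centre of its underside. Bystander, leave it where it is
- screwdriver: screwdriver, 180 mm long, lying on the bench; origin near its middle. Bystander, leave it where it is
- roller_ring: black plastic pump roller ring, 56 mm across, 20 mm tall, lying flat; origin at the centre of its underside. Bystander, leave it where it is
- sample_jar: clear plastic jar with white cap, 60 mm across, 70 mm tall, standing; origin at the centre of its underside. Bystander, leave it where it is
- petri_dish: clear shallow dish, 90 mm across, 16 mm tall; origin at the centre of its underside. Bystander, leave it where it is
Not all that is in view belongs to the job. What is shaped like the cover but brown is not meant.

How it is judged:
By the outcome, as a careful person would: the job done as asked, in the order asked, and still so for the second after the job is handed in, with the robot touching nothing.
It also fails if it takes over 58 s, if anything falls off the work surface, if the arm or the gripper's body presses on something with over 40 N, if the wrist force passes 120 N, or if a joint passes its speed limit or range.

### The arm

A 6-joint arm with a two-finger parallel gripper is mounted at the origin on the work surface. World frame = base frame: x ahead of the robot, y to its left, z up, the work surface at z = 0. Lengths are in m, angles in degrees, forces in N, time in s.
With the tool pointing down it reaches from about 0.275 to 0.825 m from the base axis. Payload 5.2 kg.
Tool frame: the origin (TCP) lies midway between the tips of the shut fingers; the grasp point (between the pads) lies 19 mm behind it (ctrl.grasp_offset is the distance from the TCP to the grasp point, in m); x points along the fingers, y is the direction in which the jaws open and shut, and the axes are right-handed (so a half turn about x gives the same grasp; the last joint's range is limited). The gripper opens to 93 mm and grips with 3 to 60 N. Pads are 15 mm wide; open, the fingers measure 128 mm over their backs; the gripper's body (75 mm by 188 mm) begins 65 mm behind the grasp point.
Start: joints at [-83.354, 14.817, 87.949, -0, 77.235, -11.62], TCP at [0.172, -0.522, 0.219] pointing down, gripper open.
Joint ranges: [-179.93, 179.93], [-52.35, 119.4], [10.71, 147.94], [-69.91, 249.91], [12.55, 155.21], [-178.61, 178.61]. Speed limits (degrees/s): [147.25, 147.25, 180, 180, 180, 180].

### API

Orientations are given as a 3x3 rotation matrix whose columns are the frame's x, y, z axes.
In Python, from workcell import ctrl gives the robot as it stands.
- The arm moves only by the tool servo_tool, never from a script. Its argument "series" is a list of rows, each an object of numbers: "hand": the finger opening in mm, from 0 to 93; "dx", "dy", "dz": the shift along the tool's x, y, z in mm; "wx", "wy", "wz": the turn, a rotation vector about the tool's x, y, z in degrees. A call has 1 to 5 rows; each row shifts and turns the commanded pose from where the row before left it, along the tool's axes as they then stand; what a row does not reach is not made up. A row lasts 1/12 s, in which the tool goes at most 41.7 mm and 7.16 degrees, less where a joint would pass 70% of its speed; a pose out of reach is approached as far as the arm can. A call is refused whole if a number of a shift passes 41.7 or a number of a turn 7.16, either way. A call with a gripper value outside its range is refused whole. The fingers move at their own pace and stop on an object; the grip force is fixed at half the most. Time passes only in rows, so rows that do not move let the fingers close. It gives the time, the measured TCP pose, the force and the opening at its end, in the units of the state.
- ctrl.read_state(): the state, without advancing time (a new reading comes with each control period).
- ctrl.grab_frame(name): name is "side" or "top" or "wrist"; returns a dict with "image" (480x640x3 uint8, red, green, blue), "camera_matrix" (3x3 intrinsics, pixels), "R" (3x3) and "t" (3): a world point X has camera coordinates R X + t; the wrist camera has in their place "tool_from_camera" (4x4, takes a point from camera to tool coordinates, whose origin is the TCP and whose axes are the tool frame's). Camera axes: x right, y down, z forward; pixel columns grow to the right and rows downward; lengths in m; the calibration is good to about 2 mm. A picture is of the moment at which its call begins: read the wrist's pose just before it. There is no depth.
- ctrl.sign_off(): hands the job in, once; it reports no verdict.
The state is a dict: "time": time; "joints": joint angles; "dq": joint speeds; "tau": joint torques, N m; "tcp_pos": TCP position; "orientation": TCP orientation; "wrist_force": force on the tool from outside, world axes, zero at the start; "ft_torque": the same for the moment, N m; "finger_gap": finger opening in m.
Only numpy, scipy, OpenCV 4.12 (cv2) and the standard library are available. Lean on these libraries where they do the work, as an engineer would, in place of code of your own. Each camera call takes 0.05 s, during which the arm holds its last target. There are 200 camera calls.

## Working session

There is one attempt and no reset: what is moved stays moved. The work goes in short steps, Python scripts to look and compute and a tool call to move; the robot and the scene stay as the last step left them, time stands still between calls to the robot, and variables do not carry over. Pictures are saved under pics/ and viewed, about 8 in all and at most 12, crops included, and the job is handed in when it is done.

Besides the shell and the picture viewer there is one more tool, called after "Call:" as name(argument=value, ...) on one line, values as JSON. servo_tool: Moves the arm, as the interface text tells. Its arguments: {"type":"object","properties":{"series":{"type":"array","items":{"type":"object","properties":{"hand":{"type":"number"},"dx":{"type":"number"},"dy":{"type":"number"},"dz":{"type":"number"},"wx":{"type":"number"},"wy":{"type":"number"},"wz":{"type":"number"}}}}},"required":["series"]}

```bash
mkdir -p pics; ls
python3 - <<'E'
from workcell import ctrl
import cv2,numpy as np
s=ctrl.read_state();print({k:np.round(v,3).tolist() for k,v in s.items()},ctrl.grasp_offset)
for n in("top","side"):
    f=ctrl.grab_frame(n);cv2.imwrite(f"pics/{n}0.png",f["image"][...,::-1])
    print(n,f["camera_matrix"].tolist(),np.round(f["R"],4).tolist(),np.round(f["t"],4).tolist())
E
```

```text
pics
{'time': 0.0, 'joints': [-83.354, 14.859, 88.011, 0.001, 77.238, -11.62], 'dq': [-0.051, 0.013, -0.017, 0.011, 0.143, -0.003], 'tau': [0.0, -43.731, -28.4, 0.072, 0.041, -0.0], 'tcp_pos': [0.172, -0.522, 0.218], 'orientation': [[-0.0, 0.313, -0.95], [0.002, -0.95, -0.313], [-1.0, -0.002, -0.0]], 'wrist_force': [0.652, -0.96, 0.728], 'ft_torque': [-0.02, -0.047, -0.016], 'finger_gap': 0.093} 0.0188
top [[457.1375052705199, 0.0, 329.8325564506043], [0.0, 457.1375052705199, 231.94568411213265], [0.0, 0.0, 1.0]] [[-0.0195, -0.9997, -0.0149], [-0.9914, 0.0213, -0.1291], [0.1293, 0.0122, -0.9915]] [0.0144, 0.5793, 1.1635]
side [[559.7421998632693, 0.0, 322.6459988114464], [0.0, 559.7421998632693, 244.5114181752362], [0.0, 0.0, 1.0]] [[0.99, -0.1397, -0.0182], [-0.1158, -0.7326, -0.6708], [0.0804, 0.6662, -0.7414]] [-0.5792, 0.107, 1.2606]
```

View pics/top0.png

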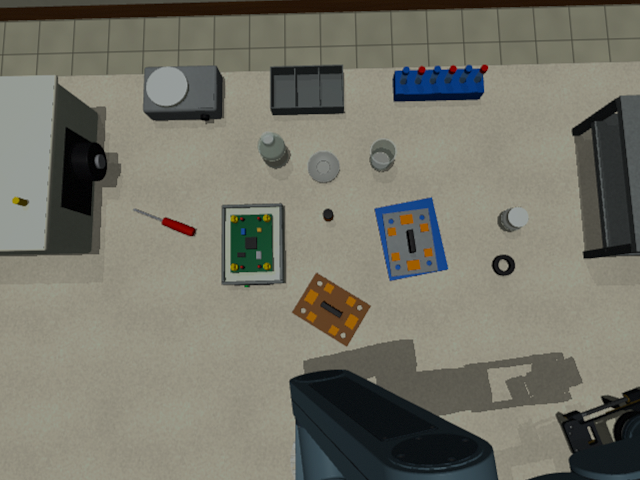

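View pics/side0.png

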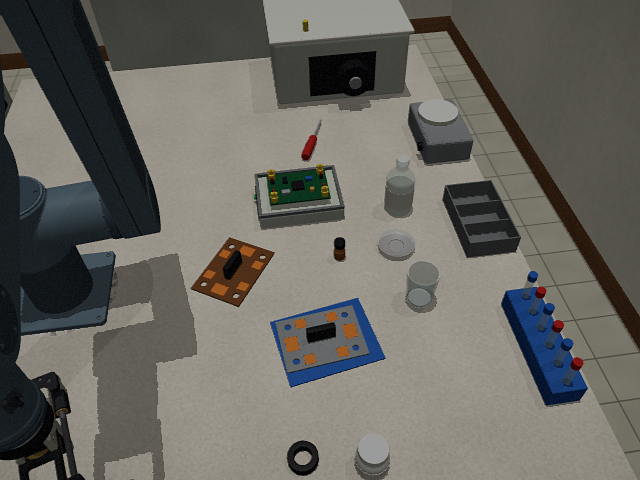

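Two cover-shaped things are in the top view: grey on the blue mat at (410,241), and brown on the bare bench at (332,309). The grey one on the mat fits the description. Next I'll measure it and confirm in an enlarged crop.

```bash
cat > h.py <<'E'
import cv2,numpy as np
from workcell import ctrl
def cam(f,s=None):
    K=f["camera_matrix"]
    if "R" in f: R=np.array(f["R"]).T; o=-R@np.array(f["t"])
    else:
        T=np.array(f["tool_from_camera"]);Rt=np.array(s["orientation"]);R=Rt@T[:3,:3];o=np.array(s["tcp_pos"])+Rt@T[:3,3]
    return np.linalg.inv(K),R,o
def cast(c,px,z):
    Ki,R,o=c;d=R@Ki@np.array([px[0],px[1],1.]);return o+d*(z-o[2])/d[2]
def blobs(m,amin=3,amax=1e9):
    n,l,st,c=cv2.connectedComponentsWithStats(m.astype(np.uint8))
    return [(c[i],int(st[i,4])) for i in range(1,n) if amin<=st[i,4]<=amax]
def hsv(im): return [a.astype(int) for a in cv2.split(cv2.cvtColor(im,cv2.COLOR_RGB2HSV))]
E
python3 - <<'E'
from h import *
f=ctrl.grab_frame("top");c=cam(f);im=f["image"];H,S,V=hsv(im)
y=(H>22)&(H<33)&(S>150)&(V>120);y[:,:215]=0;y[:,290:]=0
for b in blobs(y): print("yel",np.round(b[0],1),b[1],np.round(cast(c,b[0],.078),4))
o=(H>8)&(H<22)&(S>170)&(V>150);o[:,:375]=0;o[:,450:]=0
for b in blobs(o,15): print("orange",np.round(b[0],1),b[1],np.round(cast(c,b[0],.008),4))
k=(V<50);k[:225]=0;k[258:]=0;k[:,:395]=0;k[:,425:]=0
for b in blobs(k,15): print("rib",np.round(b[0],1),b[1],np.round(cast(c,b[0],.035),4))
v=(V<70);v[:200]=0;v[228:]=0;v[:,:315]=0;v[:,340:]=0
for b in blobs(v,15): print("vial",np.round(b[0],1),b[1],np.round(cast(c,b[0],.05),4))
f2=ctrl.grab_frame("side");c2=cam(f2);im2=f2["image"];H,S,V=hsv(im2)
y=(H>22)&(H<33)&(S>150)&(V>100);y[:150]=0;y[230:]=0;y[:,:250]=0;y[:,350:]=0
for b in blobs(y): print("syel",np.round(b[0],1),b[1],np.round(cast(c2,b[0],.078),4))
a=cv2.resize(im[190:360,210:460],None,fx=3.2,fy=3.2,interpolation=cv2.INTER_CUBIC)
cv2.imwrite("pics/crop1.png",a[:600,:800,::-1])
E
```

```text
yel [232.1 217.9] 15 [0.6157 0.2511 0.078 ]
yel [264.8 217.4] 17 [0.6154 0.1674 0.078 ]
yel [236.  218.5] 4 [0.614  0.2412 0.078 ]
yel [265.3 265.8] 19 [0.4916 0.1664 0.078 ]
yel [232.1 266.5] 16 [0.4916 0.2501 0.078 ]
yel [236.  266.5] 4 [0.4914 0.2403 0.078 ]
yel [269. 266.] 3 [0.491 0.157 0.078]
orange [406.4 219. ] 87 [ 0.6142 -0.2041  0.008 ]
orange [424.1 227. ] 43 [ 0.5913 -0.2508  0.008 ]
orange [391.7 231.3] 42 [ 0.5816 -0.1634  0.008 ]
orange [428.  252.1] 43 [ 0.5234 -0.2579  0.008 ]
orange [395.4 256.2] 43 [ 0.5143 -0.1709  0.008 ]
orange [413.3 264.7] 91 [ 0.4908 -0.2175  0.008 ]
rib [410.7 241. ] 153 [ 0.5515 -0.2089  0.035 ]
vial [327.8 214.6] 98 [0.6236 0.0067 0.05  ]
syel [319.4 165. ] 11 [0.6138 0.2531 0.078 ]
syel [270.6 170.1] 13 [0.4898 0.2533 0.078 ]
syel [320.3 169.5] 6 [0.6139 0.2354 0.078 ]
syel [271.4 174.6] 9 [0.4905 0.2358 0.078 ]
syel [324.1 186.9] 16 [0.6139 0.1693 0.078 ]
syel [324.7 191.6] 9 [0.613  0.1526 0.078 ]
syel [273.3 192.8] 14 [0.4896 0.1681 0.078 ]
syel [274.9 197.4] 10 [0.4921 0.1512 0.078 ]
```

View pics/crop1.png

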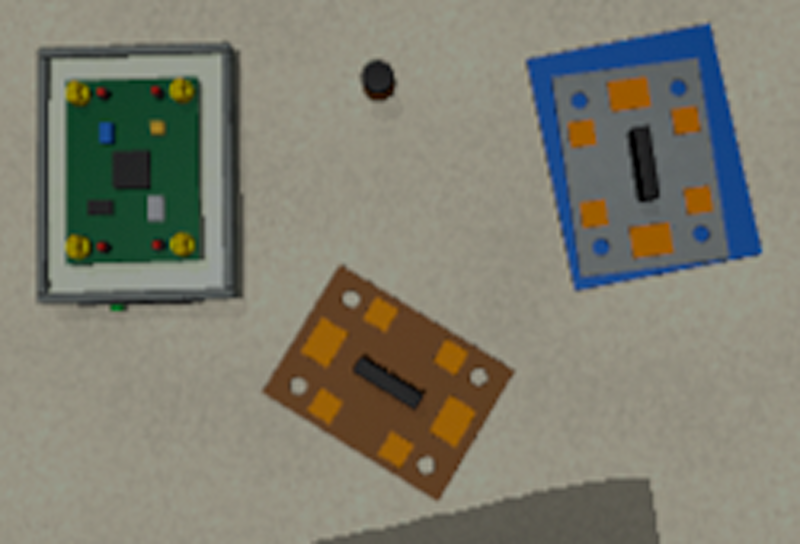

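The crop confirms it: the grey cover at crop (640,165) lies on the blue mat with six orange patches, and the brown lookalike is at (388,382). Its centre is about (0.5525, -0.211), yaw +6.2°. The module is about (0.553, 0.209), yaw near 0. Next I move to hover over the cover.

Call:
servo_tool(series=[{"dy": -14.7,"dz": -38.2},{"dy": -14.7,"dz": -38.2},{"dy": -14.7,"dz": -38.2},{"dy": -14.7,"dz": -38.2},{"dy": -14.7,"dz": -38.2}])

```text
invalid input
```

Call:
servo_tool(series=[{"dy": -14.7,"dz": -38.2},{"dy": -14.7,"dz": -38.2},{"dy": -14.7,"dz": -38.2},{"dy": -14.7,"dz": -38.2},{"dy": -14.7,"dz": -38.2}])

```text
invalid input
```

Call:
servo_tool(series=[{"dy": -14.7,"dz": -38.2},{"dy": -14.7,"dz": -38.2},{"wx": 6},{"wx": 6},{}])

```text
invalid input
```

Run:
```python
from h import *
s=ctrl.read_state();f=ctrl.grab_frame("wrist");print(np.round(s["tcp_pos"],4),np.round(s["orientation"],4).tolist(),np.round(f["tool_from_camera"],4).tolist(),s["wrist_force"],s["time"])
cv2.imwrite("pics/w1.png",f["image"][...,::-1]);c=cam(f,s)
H,S,V=hsv(f["image"]);o=(H>8)&(H<22)&(S>170)&(V>100)
P=[]
for b in blobs(o,100): p=cast(c,b[0],.008);P.append(p);print("orange",np.round(b[0],1),b[1],np.round(p,4))
```

```text
[ 0.1724 -0.5219  0.2182] [[-0.0001, 0.3134, -0.9496], [0.0011, -0.9496, -0.3134], [-1.0, -0.0011, -0.0002]] [[-0.0002, -0.2415, 0.9704, -0.1664], [1.0, 0.0005, 0.0003, -0.0001], [-0.0005, 0.9704, 0.2415, -0.0669], [0.0, 0.0, 0.0, 1.0]] [ 0.95241489 -1.09418716  0.49319089] 0.2
```

View pics/w1.png

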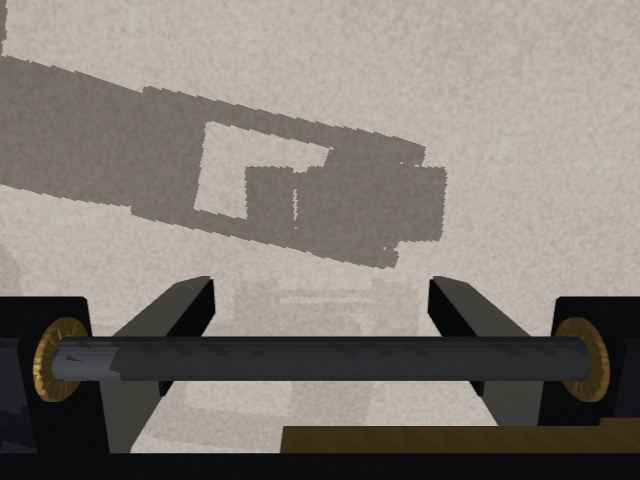

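The picture shows only bench and shadow, because the moves were refused and the arm hasn't moved. I'll retry with every field given.

Call:
servo_tool(series=[{"dx": 0,"dy": -14.7,"dz": -38.2,"wx": 0,"wy": 0,"wz": 0,"hand": 93},{"dx": 0,"dy": -14.7,"dz": -38.2,"wx": 0,"wy": 0,"wz": 0,"hand": 93},{"dx": 0,"dy": -14.7,"dz": -38.2,"wx": 0,"wy": 0,"wz": 0,"hand": 93},{"dx": 0,"dy": -14.7,"dz": -38.2,"wx": 0,"wy": 0,"wz": 0,"hand": 93},{"dx": 0,"dy": -14.7,"dz": -38.2,"wx": 0,"wy": 0,"wz": 0,"hand": 93}])

```text
time: 0.67
tcp_pos: [0.3318, -0.3912, 0.2187]
orientation: [[0.0, 0.313, -0.95], [-0.0, -0.95, -0.313], [-1.0, 0.0, -0.0]]
wrist_force: [1.5, -1.4, -0.4]
finger_gap: 0.0928
```

Call:
servo_tool(series=[{"dx": 0,"dy": -14.7,"dz": -38.2,"wx": 0,"wy": 0,"wz": 0,"hand": 93},{"dx": 0,"dy": -14.7,"dz": -38.2,"wx": 0,"wy": 0,"wz": 0,"hand": 93},{"dx": 0,"dy": -14.7,"dz": -38.2,"wx": 0,"wy": 0,"wz": 0,"hand": 93},{"dx": 0,"dy": -14.7,"dz": -38.2,"wx": 0,"wy": 0,"wz": 0,"hand": 93},{"dx": 0,"dy": -14.7,"dz": -38.2,"wx": 0,"wy": 0,"wz": 0,"hand": 93}])

```text
time: 1.08
tcp_pos: [0.4904, -0.2613, 0.2187]
orientation: [[0.0, 0.314, -0.95], [-0.0, -0.95, -0.314], [-1.0, 0.0, -0.0]]
wrist_force: [-0.1, -0.0, 1.1]
finger_gap: 0.0929
```

Call:
servo_tool(series=[{"dx": 0,"dy": -14.7,"dz": -38.2,"wx": 0,"wy": 0,"wz": 0,"hand": 93},{"dx": 0,"dy": -14.7,"dz": -38.2,"wx": 0,"wy": 0,"wz": 0,"hand": 93},{"dx": 0,"dy": 0,"dz": 0,"wx": 6,"wy": 0,"wz": 0,"hand": 93},{"dx": 0,"dy": 0,"dz": 0,"wx": 6,"wy": 0,"wz": 0,"hand": 93},{"dx": 0,"dy": 0,"dz": 0,"wx": 0,"wy": 0,"wz": 0,"hand": 93}])

```text
time: 1.5
tcp_pos: [0.5529, -0.21, 0.2182]
orientation: [[-0.001, 0.108, -0.994], [0.0, -0.994, -0.108], [-1.0, -0.0, 0.001]]
wrist_force: [0.8, -0.4, -0.3]
finger_gap: 0.0931
```

```bash
cat > look.py <<'E'
from h import *
import sys
s=ctrl.read_state();f=ctrl.grab_frame("wrist");print(np.round(s["tcp_pos"],4),np.round(s["orientation"],4).tolist(),np.round(s["wrist_force"],2),s["time"])
cv2.imwrite(sys.argv[1],f["image"][...,::-1]);c=cam(f,s)
H,S,V=hsv(f["image"]);o=(H>8)&(H<22)&(S>170)&(V>100)
for b in blobs(o,100): print("orange",np.round(b[0],1),b[1],np.round(cast(c,b[0],.008),4))
u=(H>100)&(H<130)&(S>120)
for b in blobs(u,40,5000): print("hole",np.round(b[0],1),b[1],np.round(cast(c,b[0],.008),4))
E
python3 look.py pics/w2.png
```

```text
[ 0.5529 -0.21    0.2182] [[-0.0007, 0.1076, -0.9942], [0.0003, -0.9942, -0.1076], [-1.0, -0.0004, 0.0006]] [ 0.76 -0.41 -0.28] 1.5
orange [320. 142.] 1073 [ 0.6158 -0.2021  0.008 ]
orange [272.1 174.2] 545 [ 0.5825 -0.1616  0.008 ]
orange [368.2 173.5] 553 [ 0.5927 -0.249   0.008 ]
orange [274.4 245.5] 488 [ 0.5154 -0.1691  0.008 ]
orange [366.5 245.5] 484 [ 0.5249 -0.2567  0.008 ]
orange [ 85.7 299.8] 2231 [0.4397 0.0121 0.008 ]
orange [320.4 273.6] 849 [ 0.492  -0.2159  0.008 ]
hole [273.7 142.6] 185 [ 0.6108 -0.1607  0.008 ]
hole [366.6 142.4] 183 [ 0.62   -0.2438  0.008 ]
hole [277.3 272.9] 141 [ 0.4882 -0.1742  0.008 ]
hole [363.4 272.8] 135 [ 0.4973 -0.2574  0.008 ]
```

View pics/w2.png

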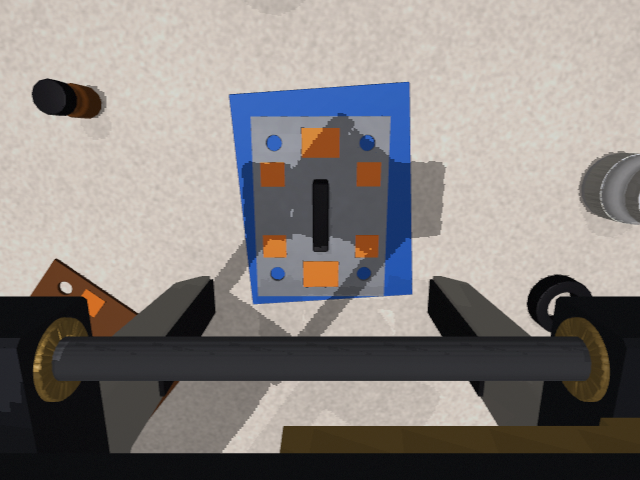

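The grey cover sits centred under the open gripper: holes at (274,143), (367,142), (277,273) and (363,273), rib at (320,215). The fit gives centre (0.554, -0.209), yaw 6.3°, within about 1 mm of the tool. Descending to grip.

Call:
servo_tool(series=[{"dx": 38,"dy": -1,"dz": -1,"wx": 0,"wy": 0,"wz": 0,"hand": 60},{"dx": 38,"dy": 0,"dz": 0,"wx": 0,"wy": 0,"wz": 0,"hand": 60},{"dx": 38,"dy": 0,"dz": 0,"wx": 0,"wy": 0,"wz": 0,"hand": 60},{"dx": 38,"dy": 0,"dz": 0,"wx": 0,"wy": 0,"wz": 0,"hand": 60},{"dx": 30,"dy": 0,"dz": 0,"wx": 0,"wy": 0,"wz": 0,"hand": 60}])

```text
time: 1.97
tcp_pos: [0.5517, -0.21, 0.0341]
orientation: [[-0.002, 0.112, -0.994], [0.001, -0.994, -0.112], [-1.0, -0.001, 0.002]]
wrist_force: [0.4, -0.4, -0.2]
finger_gap: 0.0645
```

Call:
servo_tool(series=[{"dx": 12,"dy": 0,"dz": 0,"wx": 0,"wy": 0,"wz": 0,"hand": 50},{"dx": 8,"dy": 0,"dz": 0,"wx": 0,"wy": 0,"wz": 0,"hand": 40},{"dx": 0,"dy": 0,"dz": 0,"wx": 0,"wy": 0,"wz": 0,"hand": 0},{"dx": 0,"dy": 0,"dz": 0,"wx": 0,"wy": 0,"wz": 0,"hand": 0},{"dx": 0,"dy": 0,"dz": 0,"wx": 0,"wy": 0,"wz": 0,"hand": 0}])

```text
time: 2.38
tcp_pos: [0.5548, -0.211, 0.0188]
orientation: [[0.003, 0.109, -0.994], [-0.002, -0.994, -0.109], [-1.0, 0.002, -0.003]]
wrist_force: [0.5, -0.3, -0.0]
finger_gap: 0.0311
```

Call:
servo_tool(series=[{"dx": 0,"dy": 0,"dz": 0,"wx": 0,"wy": 0,"wz": 0,"hand": 0},{"dx": 0,"dy": 0,"dz": 0,"wx": 0,"wy": 0,"wz": 0,"hand": 0},{"dx": 0,"dy": 0,"dz": 0,"wx": 0,"wy": 0,"wz": 0,"hand": 0}])

```text
time: 2.63
tcp_pos: [0.554, -0.2101, 0.018]
orientation: [[0.002, 0.109, -0.994], [-0.001, -0.994, -0.109], [-1.0, 0.001, -0.002]]
wrist_force: [-0.6, 0.9, 3.9]
finger_gap: 0.0134
```

The gap reads 13.4 mm, so the rib is held. Lifting and working out the head positions from the saved frames.

Call:
servo_tool(series=[{"dx": -5,"dy": 0,"dz": 0,"wx": 0,"wy": 0,"wz": 0,"hand": 0},{"dx": -15,"dy": 0,"dz": 0,"wx": 0,"wy": 0,"wz": 0,"hand": 0},{"dx": -30,"dy": 0,"dz": 0,"wx": 0,"wy": 0,"wz": 0,"hand": 0},{"dx": -35,"dy": 0,"dz": 0,"wx": 0,"wy": 0,"wz": 0,"hand": 0},{"dx": -35,"dy": 0,"dz": 0,"wx": 0,"wy": 0,"wz": 0,"hand": 0}])

```text
time: 3.05
tcp_pos: [0.5523, -0.2095, 0.1372]
orientation: [[-0.002, 0.109, -0.994], [0.001, -0.994, -0.109], [-1.0, -0.002, 0.002]]
wrist_force: [0.7, -0.4, -1.9]
finger_gap: 0.0137
```

Call:
servo_tool(series=[{"dx": -20,"dy": 0,"dz": 0,"wx": 0,"wy": 0,"wz": 0,"hand": 0},{"dx": 0,"dy": -25,"dz": 0,"wx": 0,"wy": 0,"wz": 0,"hand": 0},{"dx": 0,"dy": -35,"dz": 0,"wx": 2,"wy": 0,"wz": 0,"hand": 0},{"dx": 0,"dy": -35,"dz": 0,"wx": 2,"wy": 0,"wz": 0,"hand": 0},{"dx": 0,"dy": -35,"dz": 0,"wx": 2,"wy": 0,"wz": 0,"hand": 0}])

```text
time: 3.47
tcp_pos: [0.5418, -0.0794, 0.1568]
orientation: [[-0.001, 0.002, -1.0], [0.0, -1.0, -0.002], [-1.0, -0.0, 0.001]]
wrist_force: [0.8, -0.1, -3.4]
finger_gap: 0.014
```

Call:
servo_tool(series=[{"dx": 0,"dy": -35,"dz": 0,"wx": 0,"wy": 0,"wz": 0,"hand": 0},{"dx": 0,"dy": -35,"dz": 0,"wx": 0,"wy": 0,"wz": 0,"hand": 0},{"dx": 0,"dy": -20,"dz": 0,"wx": 0,"wy": 0,"wz": 0,"hand": 0},{"dx": 0,"dy": 0,"dz": 0,"wx": 0,"wy": 0,"wz": 0,"hand": 0},{"dx": 0,"dy": 0,"dz": 0,"wx": 0,"wy": 0,"wz": 0,"hand": 0}])

```text
time: 3.88
tcp_pos: [0.5419, 0.0106, 0.1567]
orientation: [[-0.0, 0.008, -1.0], [-0.0, -1.0, -0.008], [-1.0, 0.0, 0.0]]
wrist_force: [0.5, -0.1, -2.1]
finger_gap: 0.0139
```

```bash
cat > look2.py <<'E'
from h import *
import sys
s=ctrl.read_state();f=ctrl.grab_frame("wrist");print(np.round(s["tcp_pos"],4),np.round(s["orientation"],4).tolist(),np.round(s["wrist_force"],2),s["time"])
cv2.imwrite(sys.argv[1],f["image"][...,::-1]);c=cam(f,s)
H,S,V=hsv(f["image"]);y=(H>22)&(H<33)&(S>150)&(V>80)
y=cv2.morphologyEx(y.astype(np.uint8),cv2.MORPH_CLOSE,np.ones((7,7)))
for b in blobs(y,60): print("yel",np.round(b[0],1),b[1],np.round(cast(c,b[0],.078),4))
r=((H<5)|(H>175))&(S>150)&(V>80)
for b in blobs(r,5): print("red",np.round(b[0],1),b[1],np.round(cast(c,b[0],.072),4))
E
python3 look2.py pics/w3.png
```

```text
[0.5419 0.0106 0.1567] [[-0.0004, 0.0076, -1.0], [-0.0003, -1.0, -0.0076], [-1.0, 0.0003, 0.0004]] [ 0.51 -0.06 -2.09] 3.8833
yel [ 63.2 122.2] 1307 [0.6165 0.1605 0.078 ]
yel [ 91.5 312.7] 1017 [0.4976 0.1594 0.078 ]
red [ 22.3 121.9] 84 [0.6166 0.1884 0.072 ]
red [ 56.5 315.8] 75 [0.4924 0.1866 0.072 ]
```

View pics/w3.png

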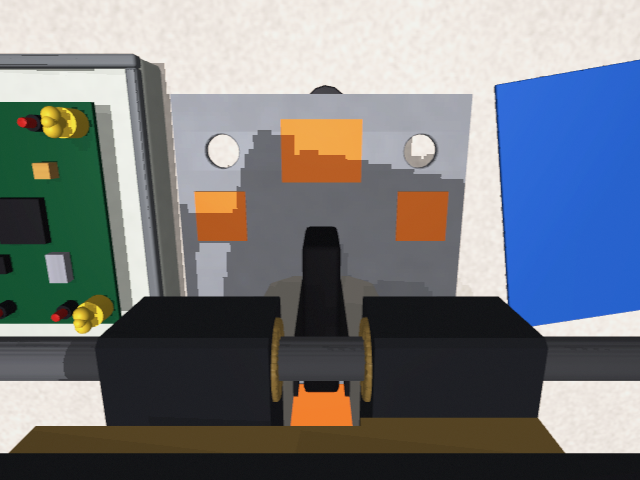

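The cover hangs level under the fingers, its front holes at (222,151) and (420,151). Module heads show at (63,122) and (91,313), red pins at (22,122) and (56,316). I'll triangulate the heads and pins from the saved top and side views and check the plate's pose in the hand.

Run:
```python
from h import *
C={}
L={}
for n,roi in(("top",(205,280,225,275)),("side",(155,205,260,335))):
    f=ctrl.grab_frame(n);C[n]=cam(f);im=cv2.imread(f"pics/{n}0.png")[...,::-1].copy();H,S,V=hsv(im)
    a,b,l,r=roi;m=np.zeros(H.shape,bool);m[a:b,l:r]=1
    red=((H<6)|(H>174))&(S>140)&(V>70)&m
    yel=(H>22)&(H<33)&(S>130)&(V>80)&m
    yel=cv2.morphologyEx(yel.astype(np.uint8),cv2.MORPH_CLOSE,np.ones((5,5)))
    L[n]=dict(red=blobs(red,2),yel=blobs(yel,8))
    for k in L[n]:
        for b in L[n][k]: print(n,k,np.round(b[0],1),b[1],np.round(cast(C[n],b[0],.075),4))
def ray(c,p): 
    d=c[1]@c[0]@np.array([*p,1.]);return c[2],d/np.linalg.norm(d)
for k in("red","yel"):
  for a in L["top"][k]:
    q=cast(C["top"],a[0],.075)
    b=min(L["side"][k],key=lambda b:np.linalg.norm(cast(C["side"],b[0],.075)-q))
    o1,d1=ray(C["top"],a[0]);o2,d2=ray(C["side"],b[0])
    t=np.linalg.lstsq(np.c_[d1,-d2],o2-o1,rcond=None)[0];p=o1+t[0]*d1;r=o2+t[1]*d2
    print(k,np.round((p+r)/2,4),"gap",np.round(np.linalg.norm(p-r),4))
print("camtop",C["top"][2])
s=ctrl.read_state();f=ctrl.grab_frame("wrist");c=cam(f,s);z=s["tcp_pos"][2]-.018+.008
for p in((222,151),(420,151)): print("hole",np.round(cast(c,p,z)-s["tcp_pos"],4))
```

```text
top red [258.2 217.6] 5 [0.6156 0.1848 0.075 ]
top red [241.2 218.4] 5 [0.6145 0.2285 0.075 ]
top red [258.5 266. ] 6 [0.4917 0.184  0.075 ]
top red [241.5 266.5] 4 [0.4913 0.2271 0.075 ]
top yel [233.7 218.4] 41 [0.6149 0.2477 0.075 ]
top yel [265.9 217.6] 37 [0.6152 0.165  0.075 ]
top yel [233.7 266.5] 44 [0.4917 0.2468 0.075 ]
top yel [266.5 265.9] 42 [0.4916 0.1636 0.075 ]
side red [308. 155.] 3 [0.5906 0.3013 0.075 ]
side red [320.5 172. ] 2 [0.6134 0.2293 0.075 ]
side red [271.  177.5] 2 [0.4886 0.2284 0.075 ]
side red [323.  183.5] 2 [0.6135 0.1854 0.075 ]
side red [272.7 189.3] 3 [0.4892 0.184  0.075 ]
side yel [319.3 167.2] 42 [0.613  0.2481 0.075 ]
side yel [270.7 172.5] 44 [0.4892 0.2474 0.075 ]
side yel [324.3 189.1] 47 [0.6137 0.1647 0.075 ]
side yel [273.9 194.9] 49 [0.4904 0.1636 0.075 ]
red [0.6144 0.1846 0.0759] gap 0.002
red [0.6138 0.2283 0.076 ] gap 0.0011
red [0.4904 0.1838 0.0753] gap 0.0025
red [0.4899 0.2266 0.0767] gap 0.0027
yel [0.6139 0.2475 0.0757] gap 0.0019
yel [0.6145 0.1649 0.075 ] gap 0.0015
yel [0.4904 0.2465 0.0759] gap 0.0025
yel [0.491  0.1636 0.0751] gap 0.0011
camtop [ 0.42412404 -0.01214143  1.2286258 ]
hole [ 0.0614  0.0423 -0.01  ]
hole [ 0.0617 -0.0415 -0.01  ]
```

Module centre in the wrist camera's frame comes out at about (0.554, 0.207), yaw 0.5°. The red pins triangulate near z = 0.076, so the seats look somewhat higher than nominal. Carrying the cover over the module.

Call:
servo_tool(series=[{"dx": 0,"dy": -25,"dz": -4,"wx": 0,"wy": 0,"wz": 0,"hand": 0},{"dx": 0,"dy": -38,"dz": -3,"wx": 0,"wy": 0,"wz": 0,"hand": 0},{"dx": 0,"dy": -38,"dz": -3,"wx": 0,"wy": 0,"wz": 0,"hand": 0},{"dx": 0,"dy": -38,"dz": -2,"wx": 0,"wy": 0,"wz": 0,"hand": 0},{"dx": 0,"dy": -34,"dz": -2,"wx": 0,"wy": 0,"wz": 0,"hand": 0}])

```text
time: 4.5
tcp_pos: [0.556, 0.1832, 0.1566]
orientation: [[0.0, 0.002, -1.0], [0.0, -1.0, -0.002], [-1.0, -0.0, -0.0]]
wrist_force: [0.4, -0.8, -2.5]
finger_gap: 0.0138
```

Call:
servo_tool(series=[{"dx": 10,"dy": -22.7,"dz": 0,"wx": 0,"wy": 0,"wz": 0,"hand": 0},{"dx": 15,"dy": 0,"dz": 0,"wx": 0,"wy": 0,"wz": 0,"hand": 0},{"dx": 10,"dy": 0,"dz": 0,"wx": 0,"wy": 0,"wz": 0,"hand": 0},{"dx": 5,"dy": 0,"dz": 0,"wx": 0,"wy": 0,"wz": 0,"hand": 0},{"dx": 0,"dy": 0,"dz": 0,"wx": 0,"wy": 0,"wz": 0,"hand": 0}])

```text
time: 4.92
tcp_pos: [0.5547, 0.2037, 0.115]
orientation: [[-0.003, 0.003, -1.0], [-0.001, -1.0, -0.003], [-1.0, 0.001, 0.003]]
wrist_force: [-0.4, 0.1, -2.1]
finger_gap: 0.0141
```

Call:
servo_tool(series=[{"dx": 0,"dy": 0,"dz": 0,"wx": 0,"wy": 0,"wz": 0,"hand": 0}])

```text
time: 5.0
tcp_pos: [0.5557, 0.2039, 0.1165]
orientation: [[-0.001, 0.003, -1.0], [-0.0, -1.0, -0.003], [-1.0, 0.0, 0.001]]
wrist_force: [0.6, -0.4, -2.5]
finger_gap: 0.0138
```

```bash
python3 look2.py pics/w4.png; python3 -c "
from h import *
f=ctrl.grab_frame('top');a=f['image'][180:300,200:310];b=ctrl.grab_frame('side')['image'][120:240,235:360]
cv2.imwrite('pics/c4.png',np.hstack([cv2.resize(a,(400,436),interpolation=2),cv2.resize(b,(400,436),interpolation=2)])[...,::-1])"
```

```text
[0.5557 0.2039 0.1165] [[-0.0007, 0.0027, -1.0], [-0.0003, -1.0, -0.0027], [-1.0, 0.0003, 0.0007]] [ 0.55 -0.39 -2.49] 5.0
yel [224.9 150.6] 643 [0.6164 0.2515 0.078 ]
yel [407.7 150.3] 118 [0.6168 0.1616 0.078 ]
red [ 30.9 172.7] 2618 [0.6048 0.3529 0.072 ]
```

View pics/w4.png

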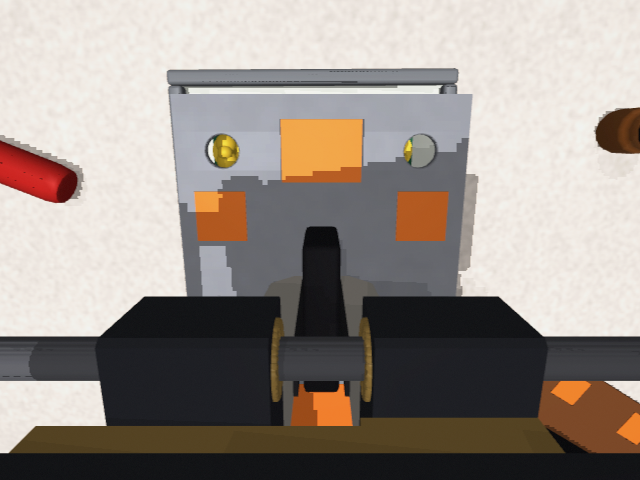

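Through the holes I see the heads at (226,150) and (408,150). Their outer edges, 213 and 411, centre on column 312, while the holes centre on 321. So the cover must go about 4 mm to +y and 1 mm to -x. I'll correct that, then come down.

Call:
servo_tool(series=[{"dx": 0,"dy": -4,"dz": 0.8,"wx": 0.3,"wy": 0,"wz": 0,"hand": 0},{"dx": 0,"dy": 0,"dz": 0,"wx": 0,"wy": 0,"wz": 0,"hand": 0},{"dx": 2,"dy": 0,"dz": 0,"wx": 0,"wy": 0,"wz": 0,"hand": 0},{"dx": 2,"dy": 0,"dz": 0,"wx": 0,"wy": 0,"wz": 0,"hand": 0},{"dx": 2,"dy": 0,"dz": 0,"wx": 0,"wy": 0,"wz": 0,"hand": 0}])

```text
time: 5.57
tcp_pos: [0.5546, 0.2094, 0.1105]
orientation: [[0.0, -0.0, -1.0], [-0.0, -1.0, 0.0], [-1.0, 0.0, -0.0]]
wrist_force: [0.8, 0.1, -2.7]
finger_gap: 0.0138
```

```bash
python3 look2.py pics/w5.png; python3 -c "
import cv2
a=cv2.imread('pics/w5.png')[60:260,160:480];cv2.imwrite('pics/w5c.png',cv2.resize(a,None,fx=2.4,fy=2.4))"
```

```text
[0.5546 0.2094 0.1105] [[0.0001, -0.0004, -1.0], [-0.0, -1.0, 0.0004], [-1.0, 0.0, -0.0001]] [ 0.82  0.1  -2.72] 5.5667
yel [228.8 150.2] 412 [0.6158 0.2535 0.078 ]
yel [414.5 149.9] 493 [0.616  0.1649 0.078 ]
red [ 32.3 172.6] 2786 [0.6048 0.3533 0.072 ]
```

View pics/w5c.png

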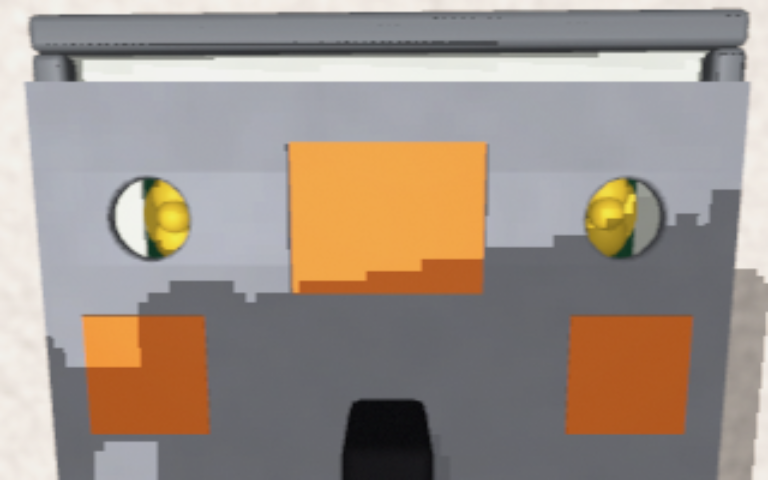

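The heads now sit symmetrically in both holes (crop left about 165, right about 615, both near row 218), within 1 mm. Coming down slowly and watching the force.

Call:
servo_tool(series=[{"dx": 2,"dy": 0.6,"dz": 0,"wx": -0.4,"wy": 0,"wz": 0,"hand": 0},{"dx": 2,"dy": 0,"dz": 0,"wx": 0,"wy": 0,"wz": 0,"hand": 0},{"dx": 2,"dy": 0,"dz": 0,"wx": 0,"wy": 0,"wz": 0,"hand": 0},{"dx": 2,"dy": 0,"dz": 0,"wx": 0,"wy": 0,"wz": 0,"hand": 0},{"dx": 0,"dy": 0,"dz": 0,"wx": 0,"wy": 0,"wz": 0,"hand": 0}])

```text
time: 6.03
tcp_pos: [0.5543, 0.2086, 0.1021]
orientation: [[-0.001, 0.006, -1.0], [-0.0, -1.0, -0.006], [-1.0, 0.0, 0.001]]
wrist_force: [-0.1, -1.3, -2.5]
finger_gap: 0.0134
```

Call:
servo_tool(series=[{"dx": 1,"dy": 0,"dz": 0,"wx": 0,"wy": 0,"wz": 0,"hand": 0},{"dx": 1,"dy": 0,"dz": 0,"wx": 0,"wy": 0,"wz": 0,"hand": 0},{"dx": 0,"dy": 0,"dz": 0,"wx": 0,"wy": 0,"wz": 0,"hand": 0}])

```text
time: 6.28
tcp_pos: [0.5546, 0.2087, 0.1005]
orientation: [[-0.0, 0.006, -1.0], [-0.0, -1.0, -0.006], [-1.0, 0.0, 0.0]]
wrist_force: [-0.0, 0.1, -2.6]
finger_gap: 0.014
```

Call:
servo_tool(series=[{"dx": 1,"dy": 0,"dz": 0,"wx": 0,"wy": 0,"wz": 0,"hand": 0},{"dx": 1,"dy": 0,"dz": 0,"wx": 0,"wy": 0,"wz": 0,"hand": 0},{"dx": 0,"dy": 0,"dz": 0,"wx": 0,"wy": 0,"wz": 0,"hand": 0}])

```text
time: 6.53
tcp_pos: [0.5545, 0.2087, 0.0984]
orientation: [[-0.0, 0.006, -1.0], [-0.0, -1.0, -0.006], [-1.0, 0.0, 0.0]]
wrist_force: [-0.0, 0.3, -2.6]
finger_gap: 0.0135
```

Call:
servo_tool(series=[{"dx": 1,"dy": 0,"dz": 0,"wx": 0,"wy": 0,"wz": 0,"hand": 0},{"dx": 1,"dy": 0,"dz": 0,"wx": 0,"wy": 0,"wz": 0,"hand": 0},{"dx": 0,"dy": 0,"dz": 0,"wx": 0,"wy": 0,"wz": 0,"hand": 0}])

```text
time: 6.78
tcp_pos: [0.5545, 0.2086, 0.0964]
orientation: [[-0.0, 0.006, -1.0], [-0.0, -1.0, -0.006], [-1.0, 0.0, 0.0]]
wrist_force: [-0.8, -0.1, -2.4]
finger_gap: 0.0137
```

Call:
servo_tool(series=[{"dx": 1,"dy": 0,"dz": 0,"wx": 0,"wy": 0,"wz": 0,"hand": 0},{"dx": 0.5,"dy": 0,"dz": 0,"wx": 0,"wy": 0,"wz": 0,"hand": 0},{"dx": 0,"dy": 0,"dz": 0,"wx": 0,"wy": 0,"wz": 0,"hand": 0}])

```text
time: 7.03
tcp_pos: [0.5548, 0.2087, 0.0954]
orientation: [[0.001, 0.006, -1.0], [0.0, -1.0, -0.006], [-1.0, -0.0, -0.001]]
wrist_force: [0.3, 0.1, -1.0]
finger_gap: 0.014
```

Call:
servo_tool(series=[{"dx": 1,"dy": 0,"dz": 0,"wx": 0,"wy": 0,"wz": 0,"hand": 0},{"dx": 0.5,"dy": 0,"dz": 0,"wx": 0,"wy": 0,"wz": 0,"hand": 0},{"dx": 0,"dy": 0,"dz": 0,"wx": 0,"wy": 0,"wz": 0,"hand": 0}])

```text
time: 7.28
tcp_pos: [0.555, 0.2087, 0.0946]
orientation: [[0.001, 0.006, -1.0], [0.0, -1.0, -0.006], [-1.0, -0.0, -0.001]]
wrist_force: [-2.2, -0.8, 5.2]
finger_gap: 0.0138
```

Contact came at TCP z about 0.0955, so the underside rests near 0.0815. All four at once would take 32–40 N, over the board's limit, so I'll let go and press the two end patches one at a time, about 20 N each. First I relieve the load and release.

Call:
servo_tool(series=[{"dx": -0.8,"dy": 0,"dz": 0,"wx": 0,"wy": 0,"wz": 0,"hand": 0},{"dx": 0,"dy": 0,"dz": 0,"wx": 0,"wy": 0,"wz": 0,"hand": 34},{"dx": 0,"dy": 0,"dz": 0,"wx": 0,"wy": 0,"wz": 0,"hand": 34},{"dx": 0,"dy": 0,"dz": 0,"wx": 0,"wy": 0,"wz": 0,"hand": 34},{"dx": -5,"dy": 0,"dz": 0,"wx": 0,"wy": 0,"wz": 0,"hand": 34}])

```text
time: 7.7
tcp_pos: [0.5539, 0.2085, 0.0985]
orientation: [[-0.002, 0.006, -1.0], [-0.0, -1.0, -0.006], [-1.0, 0.0, 0.002]]
wrist_force: [-0.2, -0.3, -0.4]
finger_gap: 0.0329
```

Call:
servo_tool(series=[{"dx": -30,"dy": 0,"dz": 0,"wx": 0,"wy": 0,"wz": 0,"hand": 34},{"dx": -35,"dy": 0,"dz": 0,"wx": 0,"wy": 0,"wz": 0,"hand": 10},{"dx": 0,"dy": 0,"dz": -31,"wx": 0,"wy": 0,"wz": 0,"hand": 0},{"dx": 0,"dy": 0,"dz": -31,"wx": 0,"wy": 0,"wz": 0,"hand": 0},{"dx": 0,"dy": 0,"dz": 0,"wx": 0,"wy": 0,"wz": 0,"hand": 0}])

```text
time: 8.12
tcp_pos: [0.6217, 0.2085, 0.1653]
orientation: [[0.006, 0.005, -1.0], [0.0, -1.0, -0.005], [-1.0, -0.0, -0.006]]
wrist_force: [-0.7, -0.2, -1.6]
finger_gap: 0.0122
```

```bash
python3 look.py pics/w6.png; python3 -c "
from h import *
f=ctrl.grab_frame('top');a=f['image'][180:300,200:310];b=ctrl.grab_frame('side')['image'][120:240,235:360]
w=cv2.imread('pics/w6.png')[:,:,::-1]
cv2.imwrite('pics/c6.png',np.hstack([cv2.resize(w,(500,375)),cv2.resize(b,(300,375),interpolation=2)])[...,::-1])"
```

```text
[0.6217 0.2085 0.1653] [[0.0055, 0.0051, -1.0], [0.0003, -1.0, -0.0051], [-1.0, -0.0003, -0.0055]] [-0.66 -0.21 -1.6 ] 8.1167
orange [320.  256.3] 2098 [0.5945 0.2094 0.008 ]
orange [251.4 289.4] 458 [0.5652 0.2672 0.008 ]
orange [389.5 289.3] 445 [0.5659 0.1506 0.008 ]
orange [566.6 433.2] 1838 [ 0.4256 -0.0197  0.008 ]
orange [320.8 419.2] 493 [0.4393 0.2079 0.008 ]
```

View pics/c6.png

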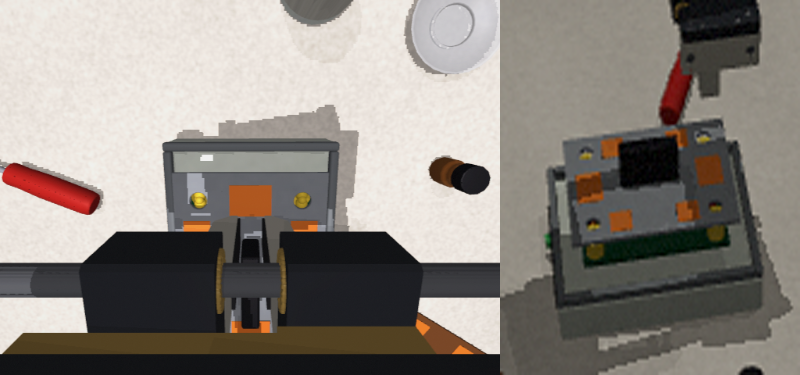

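The cover lies level with the yellow heads centred in its holes (left panel, (198,200) and (302,200)). The +x patch at (250,200) lies at x about 0.617, y about 0.2085, right under the tool. Descending onto it with shut fingers.

Call:
servo_tool(series=[{"dx": 30,"dy": 0,"dz": 0,"wx": 0,"wy": 0,"wz": 0,"hand": 0},{"dx": 28,"dy": 0,"dz": 0,"wx": 0,"wy": 0,"wz": 0,"hand": 0},{"dx": 10,"dy": 0,"dz": 0,"wx": 0,"wy": 0,"wz": 0,"hand": 0},{"dx": 0,"dy": 0,"dz": 0,"wx": 0,"wy": 0,"wz": 0,"hand": 0},{"dx": 0,"dy": 0,"dz": 0,"wx": 0,"wy": 0,"wz": 0,"hand": 0}])

```text
time: 8.68
tcp_pos: [0.6159, 0.2092, 0.0966]
orientation: [[-0.001, 0.007, -1.0], [-0.0, -1.0, -0.007], [-1.0, 0.0, 0.001]]
wrist_force: [-0.1, -0.6, 0.6]
finger_gap: 0.0006
```

Call:
servo_tool(series=[{"dx": 2,"dy": 0,"dz": 0,"wx": 0,"wy": 0,"wz": 0,"hand": 0},{"dx": 2,"dy": 0,"dz": 0,"wx": 0,"wy": 0,"wz": 0,"hand": 0},{"dx": 1,"dy": 0,"dz": 0,"wx": 0,"wy": 0,"wz": 0,"hand": 0},{"dx": 1,"dy": 0,"dz": 0,"wx": 0,"wy": 0,"wz": 0,"hand": 0},{"dx": 0,"dy": 0,"dz": 0,"wx": 0,"wy": 0,"wz": 0,"hand": 0}])

```text
time: 9.1
tcp_pos: [0.6168, 0.2091, 0.0908]
orientation: [[0.001, 0.006, -1.0], [0.0, -1.0, -0.006], [-1.0, -0.0, -0.001]]
wrist_force: [-0.1, -0.3, 0.0]
finger_gap: 0.0006
```

Call:
servo_tool(series=[{"dx": 1,"dy": 0,"dz": 0,"wx": 0,"wy": 0,"wz": 0,"hand": 0},{"dx": 1,"dy": 0,"dz": 0,"wx": 0,"wy": 0,"wz": 0,"hand": 0},{"dx": 1,"dy": 0,"dz": 0,"wx": 0,"wy": 0,"wz": 0,"hand": 0},{"dx": 0,"dy": 0,"dz": 0,"wx": 0,"wy": 0,"wz": 0,"hand": 0}])

```text
time: 9.43
tcp_pos: [0.6165, 0.209, 0.0872]
orientation: [[-0.0, 0.006, -1.0], [-0.0, -1.0, -0.006], [-1.0, 0.0, 0.0]]
wrist_force: [0.1, -0.4, -0.2]
finger_gap: 0.0003
```

Call:
servo_tool(series=[{"dx": 1,"dy": 0,"dz": 0,"wx": 0,"wy": 0,"wz": 0,"hand": 0},{"dx": 0.5,"dy": 0,"dz": 0,"wx": 0,"wy": 0,"wz": 0,"hand": 0},{"dx": 0,"dy": 0,"dz": 0,"wx": 0,"wy": 0,"wz": 0,"hand": 0}])

```text
time: 9.68
tcp_pos: [0.6165, 0.2091, 0.0858]
orientation: [[-0.0, 0.006, -1.0], [-0.0, -1.0, -0.006], [-1.0, 0.0, 0.0]]
wrist_force: [0.7, 0.1, 0.4]
finger_gap: 0.0005
```

Call:
servo_tool(series=[{"dx": 0.5,"dy": 0,"dz": 0,"wx": 0,"wy": 0,"wz": 0,"hand": 0},{"dx": 0.5,"dy": 0,"dz": 0,"wx": 0,"wy": 0,"wz": 0,"hand": 0},{"dx": 0,"dy": 0,"dz": 0,"wx": 0,"wy": 0,"wz": 0,"hand": 0}])

```text
time: 9.93
tcp_pos: [0.6167, 0.2091, 0.0852]
orientation: [[0.0, 0.006, -1.0], [0.0, -1.0, -0.006], [-1.0, -0.0, -0.0]]
wrist_force: [-0.8, -0.6, 2.2]
finger_gap: 0.0003
```

Call:
servo_tool(series=[{"dx": 0.5,"dy": 0,"dz": 0,"wx": 0,"wy": 0,"wz": 0,"hand": 0},{"dx": 0,"dy": 0,"dz": 0,"wx": 0,"wy": 0,"wz": 0,"hand": 0}])

```text
time: 10.1
tcp_pos: [0.6168, 0.2091, 0.0849]
orientation: [[0.001, 0.006, -1.0], [0.0, -1.0, -0.006], [-1.0, -0.0, -0.001]]
wrist_force: [-1.3, -0.8, 4.0]
finger_gap: 0.0003
```

Call:
servo_tool(series=[{"dx": 0.5,"dy": 0,"dz": 0,"wx": 0,"wy": 0,"wz": 0,"hand": 0},{"dx": 0.5,"dy": 0,"dz": 0,"wx": 0,"wy": 0,"wz": 0,"hand": 0},{"dx": 0,"dy": 0,"dz": 0,"wx": 0,"wy": 0,"wz": 0,"hand": 0}])

```text
time: 10.35
tcp_pos: [0.6169, 0.2091, 0.0844]
orientation: [[0.001, 0.006, -1.0], [0.0, -1.0, -0.006], [-1.0, -0.0, -0.001]]
wrist_force: [-2.1, -0.5, 7.5]
finger_gap: 0.001
```

Call:
servo_tool(series=[{"dx": 0.5,"dy": 0,"dz": 0,"wx": 0,"wy": 0,"wz": 0,"hand": 0},{"dx": 0,"dy": 0,"dz": 0,"wx": 0,"wy": 0,"wz": 0,"hand": 0}])

```text
time: 10.52
tcp_pos: [0.6169, 0.2091, 0.0842]
orientation: [[0.001, 0.006, -1.0], [0.0, -1.0, -0.006], [-1.0, -0.0, -0.001]]
wrist_force: [-2.9, -0.5, 8.9]
finger_gap: 0.0002
```

Call:
servo_tool(series=[{"dx": 0.5,"dy": 0,"dz": 0,"wx": 0,"wy": 0,"wz": 0,"hand": 0},{"dx": 0,"dy": 0,"dz": 0,"wx": 0,"wy": 0,"wz": 0,"hand": 0}])

```text
time: 10.68
tcp_pos: [0.617, 0.2091, 0.084]
orientation: [[0.002, 0.006, -1.0], [0.0, -1.0, -0.006], [-1.0, -0.0, -0.002]]
wrist_force: [-3.2, -1.0, 9.6]
finger_gap: 0.0008
```

Call:
servo_tool(series=[{"dx": 0.5,"dy": 0,"dz": 0,"wx": 0,"wy": 0,"wz": 0,"hand": 0},{"dx": 0.5,"dy": 0,"dz": 0,"wx": 0,"wy": 0,"wz": 0,"hand": 0},{"dx": 0,"dy": 0,"dz": 0,"wx": 0,"wy": 0,"wz": 0,"hand": 0}])

```text
time: 10.93
tcp_pos: [0.6172, 0.2091, 0.0836]
orientation: [[0.002, 0.007, -1.0], [0.0, -1.0, -0.007], [-1.0, -0.0, -0.002]]
wrist_force: [-4.0, -1.3, 12.4]
finger_gap: 0.0003
```

Call:
servo_tool(series=[{"dx": 0.5,"dy": 0,"dz": 0,"wx": 0,"wy": 0,"wz": 0,"hand": 0},{"dx": 0.5,"dy": 0,"dz": 0,"wx": 0,"wy": 0,"wz": 0,"hand": 0},{"dx": 0,"dy": 0,"dz": 0,"wx": 0,"wy": 0,"wz": 0,"hand": 0}])

```text
time: 11.18
tcp_pos: [0.6173, 0.2091, 0.0831]
orientation: [[0.003, 0.007, -1.0], [0.0, -1.0, -0.007], [-1.0, -0.0, -0.003]]
wrist_force: [-4.6, -1.5, 14.9]
finger_gap: 0.0004
```

Call:
servo_tool(series=[{"dx": 0.5,"dy": 0,"dz": 0,"wx": 0,"wy": 0,"wz": 0,"hand": 0},{"dx": 0,"dy": 0,"dz": 0,"wx": 0,"wy": 0,"wz": 0,"hand": 0}])

```text
time: 11.35
tcp_pos: [0.6174, 0.2091, 0.0828]
orientation: [[0.003, 0.007, -1.0], [0.0, -1.0, -0.007], [-1.0, -0.0, -0.003]]
wrist_force: [-5.2, -1.2, 17.0]
finger_gap: 0.0004
```

Call:
servo_tool(series=[{"dx": 0.5,"dy": 0,"dz": 0,"wx": 0,"wy": 0,"wz": 0,"hand": 0},{"dx": 0,"dy": 0,"dz": 0,"wx": 0,"wy": 0,"wz": 0,"hand": 0}])

```text
time: 11.52
tcp_pos: [0.6173, 0.2091, 0.0825]
orientation: [[0.003, 0.007, -1.0], [0.0, -1.0, -0.007], [-1.0, -0.0, -0.003]]
wrist_force: [-4.1, -1.7, 17.1]
finger_gap: 0.0002
```

Call:
servo_tool(series=[{"dx": 0.5,"dy": 0,"dz": 0,"wx": 0,"wy": 0,"wz": 0,"hand": 0},{"dx": 0,"dy": 0,"dz": 0,"wx": 0,"wy": 0,"wz": 0,"hand": 0}])

```text
time: 11.68
tcp_pos: [0.6173, 0.2091, 0.082]
orientation: [[0.003, 0.007, -1.0], [0.0, -1.0, -0.007], [-1.0, -0.0, -0.003]]
wrist_force: [-4.7, -2.3, 16.3]
finger_gap: 0.0005
```

Call:
servo_tool(series=[{"dx": 0.5,"dy": 0,"dz": 0,"wx": 0,"wy": 0,"wz": 0,"hand": 0},{"dx": 0,"dy": 0,"dz": 0,"wx": 0,"wy": 0,"wz": 0,"hand": 0}])

```text
time: 11.85
tcp_pos: [0.6172, 0.209, 0.0809]
orientation: [[0.002, 0.007, -1.0], [-0.0, -1.0, -0.007], [-1.0, 0.0, -0.002]]
wrist_force: [-3.8, -1.8, 10.6]
finger_gap: 0.0004
```

Call:
servo_tool(series=[{"dx": 0.5,"dy": 0,"dz": 0,"wx": 0,"wy": 0,"wz": 0,"hand": 0},{"dx": 0,"dy": 0,"dz": 0,"wx": 0,"wy": 0,"wz": 0,"hand": 0}])

```text
time: 12.02
tcp_pos: [0.617, 0.2089, 0.0795]
orientation: [[0.002, 0.006, -1.0], [-0.0, -1.0, -0.006], [-1.0, 0.0, -0.002]]
wrist_force: [-3.0, -1.5, 8.3]
finger_gap: 0.0
```

Call:
servo_tool(series=[{"dx": 0.5,"dy": 0,"dz": 0,"wx": 0,"wy": 0,"wz": 0,"hand": 0},{"dx": 0,"dy": 0,"dz": 0,"wx": 0,"wy": 0,"wz": 0,"hand": 0}])

```text
time: 12.18
tcp_pos: [0.6168, 0.209, 0.0779]
orientation: [[0.001, 0.006, -1.0], [0.0, -1.0, -0.006], [-1.0, -0.0, -0.001]]
wrist_force: [0.5, -0.3, -0.9]
finger_gap: 0.0004
```

Call:
servo_tool(series=[{"dx": 0.5,"dy": 0,"dz": 0,"wx": 0,"wy": 0,"wz": 0,"hand": 0},{"dx": 0,"dy": 0,"dz": 0,"wx": 0,"wy": 0,"wz": 0,"hand": 0}])

```text
time: 12.35
tcp_pos: [0.6164, 0.2091, 0.0763]
orientation: [[-0.001, 0.006, -1.0], [-0.0, -1.0, -0.006], [-1.0, 0.0, 0.001]]
wrist_force: [-0.7, -0.4, -0.2]
finger_gap: 0.0004
```

Call:
servo_tool(series=[{"dx": 0.5,"dy": 0,"dz": 0,"wx": 0,"wy": 0,"wz": 0,"hand": 0},{"dx": 0,"dy": 0,"dz": 0,"wx": 0,"wy": 0,"wz": 0,"hand": 0}])

```text
time: 12.52
tcp_pos: [0.6164, 0.2091, 0.0759]
orientation: [[-0.001, 0.006, -1.0], [-0.0, -1.0, -0.006], [-1.0, 0.0, 0.001]]
wrist_force: [-0.6, 0.5, -1.0]
finger_gap: 0.0001
```

The +x end gave way suddenly and the plate dropped away from the fingers. Pressing on gently to feel the hard seat.

Call:
servo_tool(series=[{"dx": 0.5,"dy": 0,"dz": 0,"wx": 0,"wy": 0,"wz": 0,"hand": 0},{"dx": 0.5,"dy": 0,"dz": 0,"wx": 0,"wy": 0,"wz": 0,"hand": 0},{"dx": 0,"dy": 0,"dz": 0,"wx": 0,"wy": 0,"wz": 0,"hand": 0}])

```text
time: 12.77
tcp_pos: [0.6166, 0.2091, 0.0752]
orientation: [[-0.0, 0.006, -1.0], [-0.0, -1.0, -0.006], [-1.0, 0.0, 0.0]]
wrist_force: [0.2, 0.3, 0.2]
finger_gap: 0.0006
```

Call:
servo_tool(series=[{"dx": 0.5,"dy": 0,"dz": 0,"wx": 0,"wy": 0,"wz": 0,"hand": 0},{"dx": 0.5,"dy": 0,"dz": 0,"wx": 0,"wy": 0,"wz": 0,"hand": 0},{"dx": 0,"dy": 0,"dz": 0,"wx": 0,"wy": 0,"wz": 0,"hand": 0}])

```text
time: 13.02
tcp_pos: [0.6167, 0.2091, 0.0748]
orientation: [[0.0, 0.006, -1.0], [0.0, -1.0, -0.006], [-1.0, -0.0, -0.0]]
wrist_force: [-1.1, 0.5, 3.0]
finger_gap: 0.0004
```

Call:
servo_tool(series=[{"dx": 0.5,"dy": 0,"dz": 0,"wx": 0,"wy": 0,"wz": 0,"hand": 0},{"dx": 0.5,"dy": 0,"dz": 0,"wx": 0,"wy": 0,"wz": 0,"hand": 0},{"dx": 0,"dy": 0,"dz": 0,"wx": 0,"wy": 0,"wz": 0,"hand": 0}])

```text
time: 13.27
tcp_pos: [0.6167, 0.2091, 0.0744]
orientation: [[0.001, 0.006, -1.0], [0.0, -1.0, -0.006], [-1.0, -0.0, -0.001]]
wrist_force: [-2.7, 0.6, 7.1]
finger_gap: 0.0004
```

Call:
servo_tool(series=[{"dx": 0.5,"dy": 0,"dz": 0,"wx": 0,"wy": 0,"wz": 0,"hand": 0},{"dx": 0.5,"dy": 0,"dz": 0,"wx": 0,"wy": 0,"wz": 0,"hand": 0},{"dx": 0,"dy": 0,"dz": 0,"wx": 0,"wy": 0,"wz": 0,"hand": 0}])

```text
time: 13.52
tcp_pos: [0.6168, 0.2091, 0.074]
orientation: [[0.001, 0.007, -1.0], [0.0, -1.0, -0.007], [-1.0, -0.0, -0.001]]
wrist_force: [-3.9, -1.7, 10.2]
finger_gap: 0.0005
```

Call:
servo_tool(series=[{"dx": 0.5,"dy": 0,"dz": 0,"wx": 0,"wy": 0,"wz": 0,"hand": 0},{"dx": 0.5,"dy": 0,"dz": 0,"wx": 0,"wy": 0,"wz": 0,"hand": 0},{"dx": 0,"dy": 0,"dz": 0,"wx": 0,"wy": 0,"wz": 0,"hand": 0}])

```text
time: 13.77
tcp_pos: [0.6169, 0.2091, 0.0737]
orientation: [[0.001, 0.007, -1.0], [0.0, -1.0, -0.007], [-1.0, -0.0, -0.001]]
wrist_force: [-3.9, -1.2, 14.7]
finger_gap: 0.0004
```

Stiff rise with no more travel: +x end is home (plate top 0.075, so the seat is about 0.071, +5 mm). Now over the rib to the -x patch.

Call:
servo_tool(series=[{"dx": -5,"dy": 0,"dz": 0,"wx": 0,"wy": 0,"wz": 0,"hand": 0},{"dx": -30,"dy": 0,"dz": 0,"wx": 0,"wy": 0,"wz": 0,"hand": 0},{"dx": -40,"dy": 0,"dz": 0,"wx": 0,"wy": 0,"wz": 0,"hand": 0},{"dx": 0,"dy": 0,"dz": 31,"wx": 0,"wy": 0,"wz": 0,"hand": 0},{"dx": 0,"dy": 0,"dz": 31,"wx": 0,"wy": 0,"wz": 0,"hand": 0}])

```text
time: 14.18
tcp_pos: [0.5574, 0.2088, 0.1492]
orientation: [[0.007, 0.005, -1.0], [0.001, -1.0, -0.005], [-1.0, -0.001, -0.007]]
wrist_force: [-0.7, 0.3, -0.9]
finger_gap: 0.0006
```

Call:
servo_tool(series=[{"dx": 0,"dy": 0,"dz": 31,"wx": 0,"wy": 0,"wz": 0,"hand": 0},{"dx": 0,"dy": 0,"dz": 31,"wx": 0,"wy": 0,"wz": 0,"hand": 0},{"dx": 10,"dy": 0,"dz": 0,"wx": 0,"wy": 0,"wz": 0,"hand": 0},{"dx": 0,"dy": 0,"dz": 0,"wx": 0,"wy": 0,"wz": 0,"hand": 0},{"dx": 0,"dy": 0,"dz": 0,"wx": 0,"wy": 0,"wz": 0,"hand": 0}])

```text
time: 14.6
tcp_pos: [0.4931, 0.2083, 0.1363]
orientation: [[0.0, 0.006, -1.0], [-0.0, -1.0, -0.006], [-1.0, 0.0, -0.0]]
wrist_force: [0.5, 1.0, 0.1]
finger_gap: 0.0006
```

```bash
python3 -c "
from h import *
s=ctrl.read_state();print(s['tcp_pos'])
w=ctrl.grab_frame('wrist')['image'];b=ctrl.grab_frame('side')['image'][120:240,235:360]
cv2.imwrite('pics/c7.png',np.hstack([cv2.resize(w,(400,300)),cv2.resize(b,(312,300),interpolation=2)])[...,::-1])"
```

```text
[0.49313942 0.20831077 0.13628824]
```

View pics/c7.png

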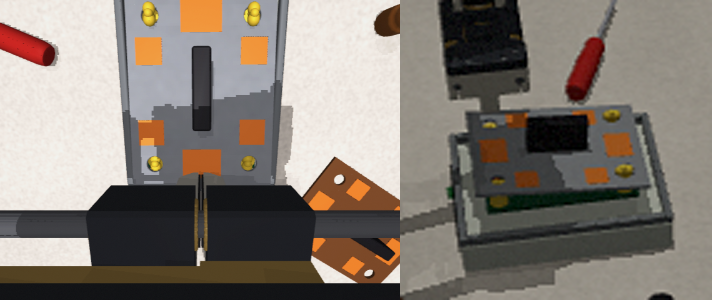

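Both +x heads stand fully through at (150,12) and (252,12), and the -x end is still up with its heads flush at (155,163) and (248,163). Pressing the -x patch.

Call:
servo_tool(series=[{"dx": 25,"dy": 0,"dz": 0,"wx": 0,"wy": 0,"wz": 0,"hand": 0},{"dx": 15,"dy": 0,"dz": 0,"wx": 0,"wy": 0,"wz": 0,"hand": 0},{"dx": 6,"dy": 0,"dz": 0,"wx": 0,"wy": 0,"wz": 0,"hand": 0},{"dx": 0,"dy": 0,"dz": 0,"wx": 0,"wy": 0,"wz": 0,"hand": 0},{"dx": 0,"dy": 0,"dz": 0,"wx": 0,"wy": 0,"wz": 0,"hand": 0}])

```text
time: 15.12
tcp_pos: [0.4934, 0.2082, 0.0905]
orientation: [[-0.0, 0.006, -1.0], [-0.0, -1.0, -0.006], [-1.0, 0.0, 0.0]]
wrist_force: [0.7, 0.5, 0.2]
finger_gap: 0.0002
```

Call:
servo_tool(series=[{"dx": 1,"dy": 0,"dz": 0,"wx": 0,"wy": 0,"wz": 0,"hand": 0},{"dx": 1,"dy": 0,"dz": 0,"wx": 0,"wy": 0,"wz": 0,"hand": 0},{"dx": 1,"dy": 0,"dz": 0,"wx": 0,"wy": 0,"wz": 0,"hand": 0},{"dx": 0.5,"dy": 0,"dz": 0,"wx": 0,"wy": 0,"wz": 0,"hand": 0},{"dx": 0,"dy": 0,"dz": 0,"wx": 0,"wy": 0,"wz": 0,"hand": 0}])

```text
time: 15.53
tcp_pos: [0.4927, 0.2083, 0.0872]
orientation: [[0.0, 0.006, -1.0], [0.0, -1.0, -0.006], [-1.0, -0.0, -0.0]]
wrist_force: [-0.6, 0.4, -0.3]
finger_gap: 0.0005
```

Call:
servo_tool(series=[{"dx": 0.5,"dy": 0,"dz": 0,"wx": 0,"wy": 0,"wz": 0,"hand": 0},{"dx": 0.5,"dy": 0,"dz": 0,"wx": 0,"wy": 0,"wz": 0,"hand": 0},{"dx": 0,"dy": 0,"dz": 0,"wx": 0,"wy": 0,"wz": 0,"hand": 0}])

```text
time: 15.78
tcp_pos: [0.4927, 0.2083, 0.086]
orientation: [[0.0, 0.006, -1.0], [0.0, -1.0, -0.006], [-1.0, -0.0, -0.0]]
wrist_force: [0.1, 0.2, 0.8]
finger_gap: 0.0006
```

Call:
servo_tool(series=[{"dx": 0.5,"dy": 0,"dz": 0,"wx": 0,"wy": 0,"wz": 0,"hand": 0},{"dx": 0.5,"dy": 0,"dz": 0,"wx": 0,"wy": 0,"wz": 0,"hand": 0},{"dx": 0.5,"dy": 0,"dz": 0,"wx": 0,"wy": 0,"wz": 0,"hand": 0},{"dx": 0,"dy": 0,"dz": 0,"wx": 0,"wy": 0,"wz": 0,"hand": 0}])

```text
time: 16.12
tcp_pos: [0.4927, 0.2084, 0.085]
orientation: [[0.0, 0.006, -1.0], [0.0, -1.0, -0.006], [-1.0, -0.0, -0.0]]
wrist_force: [-1.6, 0.1, 5.5]
finger_gap: 0.0005
```

Call:
servo_tool(series=[{"dx": 0.5,"dy": 0,"dz": 0,"wx": 0,"wy": 0,"wz": 0,"hand": 0},{"dx": 0.5,"dy": 0,"dz": 0,"wx": 0,"wy": 0,"wz": 0,"hand": 0},{"dx": 0,"dy": 0,"dz": 0,"wx": 0,"wy": 0,"wz": 0,"hand": 0}])

```text
time: 16.37
tcp_pos: [0.4928, 0.2085, 0.0844]
orientation: [[0.001, 0.006, -1.0], [0.0, -1.0, -0.006], [-1.0, -0.0, -0.001]]
wrist_force: [-2.4, -0.7, 8.8]
finger_gap: 0.0001
```

Call:
servo_tool(series=[{"dx": 0.5,"dy": 0,"dz": 0,"wx": 0,"wy": 0,"wz": 0,"hand": 0},{"dx": 0,"dy": 0,"dz": 0,"wx": 0,"wy": 0,"wz": 0,"hand": 0}])

```text
time: 16.53
tcp_pos: [0.4928, 0.2085, 0.0841]
orientation: [[0.001, 0.007, -1.0], [0.0, -1.0, -0.007], [-1.0, -0.0, -0.001]]
wrist_force: [-2.6, 0.4, 10.7]
finger_gap: 0.0001
```

Call:
servo_tool(series=[{"dx": 0.5,"dy": 0,"dz": 0,"wx": 0,"wy": 0,"wz": 0,"hand": 0},{"dx": 0.5,"dy": 0,"dz": 0,"wx": 0,"wy": 0,"wz": 0,"hand": 0},{"dx": 0,"dy": 0,"dz": 0,"wx": 0,"wy": 0,"wz": 0,"hand": 0}])

```text
time: 16.78
tcp_pos: [0.4928, 0.2086, 0.0835]
orientation: [[0.001, 0.006, -1.0], [0.001, -1.0, -0.006], [-1.0, -0.001, -0.001]]
wrist_force: [-4.1, -0.6, 13.4]
finger_gap: 0.0003
```

Call:
servo_tool(series=[{"dx": 0.5,"dy": 0,"dz": 0,"wx": 0,"wy": 0,"wz": 0,"hand": 0},{"dx": 0,"dy": 0,"dz": 0,"wx": 0,"wy": 0,"wz": 0,"hand": 0}])

```text
time: 16.95
tcp_pos: [0.4928, 0.2086, 0.0832]
orientation: [[0.001, 0.007, -1.0], [0.001, -1.0, -0.007], [-1.0, -0.001, -0.001]]
wrist_force: [-4.7, -1.3, 14.6]
finger_gap: 0.0005
```

Call:
servo_tool(series=[{"dx": 0.5,"dy": 0,"dz": 0,"wx": 0,"wy": 0,"wz": 0,"hand": 0},{"dx": 0,"dy": 0,"dz": 0,"wx": 0,"wy": 0,"wz": 0,"hand": 0}])

```text
time: 17.12
tcp_pos: [0.4928, 0.2086, 0.0829]
orientation: [[0.001, 0.007, -1.0], [0.001, -1.0, -0.007], [-1.0, -0.001, -0.001]]
wrist_force: [-4.9, 0.2, 16.7]
finger_gap: 0.0003
```

Call:
servo_tool(series=[{"dx": 0.5,"dy": 0,"dz": 0,"wx": 0,"wy": 0,"wz": 0,"hand": 0},{"dx": 0,"dy": 0,"dz": 0,"wx": 0,"wy": 0,"wz": 0,"hand": 0}])

```text
time: 17.28
tcp_pos: [0.4928, 0.2087, 0.0824]
orientation: [[0.001, 0.007, -1.0], [0.001, -1.0, -0.007], [-1.0, -0.001, -0.001]]
wrist_force: [-5.1, -1.0, 15.4]
finger_gap: 0.0007
```

Call:
servo_tool(series=[{"dx": 0.5,"dy": 0,"dz": 0,"wx": 0,"wy": 0,"wz": 0,"hand": 0},{"dx": 0,"dy": 0,"dz": 0,"wx": 0,"wy": 0,"wz": 0,"hand": 0}])

```text
time: 17.45
tcp_pos: [0.4926, 0.2087, 0.0817]
orientation: [[0.001, 0.006, -1.0], [0.001, -1.0, -0.006], [-1.0, -0.001, -0.001]]
wrist_force: [-4.7, 0.7, 13.6]
finger_gap: 0.0008
```

Call:
servo_tool(series=[{"dx": 0.5,"dy": 0,"dz": 0,"wx": 0,"wy": 0,"wz": 0,"hand": 0},{"dx": 0,"dy": 0,"dz": 0,"wx": 0,"wy": 0,"wz": 0,"hand": 0}])

```text
time: 17.62
tcp_pos: [0.4924, 0.2087, 0.0804]
orientation: [[0.0, 0.006, -1.0], [0.001, -1.0, -0.006], [-1.0, -0.001, -0.0]]
wrist_force: [-2.0, 0.8, 5.9]
finger_gap: 0.0003
```

Call:
servo_tool(series=[{"dx": 0.5,"dy": 0,"dz": 0,"wx": 0,"wy": 0,"wz": 0,"hand": 0},{"dx": 0.5,"dy": 0,"dz": 0,"wx": 0,"wy": 0,"wz": 0,"hand": 0},{"dx": 0,"dy": 0,"dz": 0,"wx": 0,"wy": 0,"wz": 0,"hand": 0}])

```text
time: 17.87
tcp_pos: [0.4923, 0.2086, 0.079]
orientation: [[-0.0, 0.006, -1.0], [0.001, -1.0, -0.006], [-1.0, -0.001, 0.0]]
wrist_force: [-2.6, 1.1, 6.1]
finger_gap: 0.0004
```

Call:
servo_tool(series=[{"dx": 0.5,"dy": 0,"dz": 0,"wx": 0,"wy": 0,"wz": 0,"hand": 0},{"dx": 0.5,"dy": 0,"dz": 0,"wx": 0,"wy": 0,"wz": 0,"hand": 0},{"dx": 0,"dy": 0,"dz": 0,"wx": 0,"wy": 0,"wz": 0,"hand": 0}])

```text
time: 18.12
tcp_pos: [0.4925, 0.2083, 0.0772]
orientation: [[-0.0, 0.006, -1.0], [-0.0, -1.0, -0.006], [-1.0, 0.0, 0.0]]
wrist_force: [-0.5, 0.1, 0.0]
finger_gap: 0.0006
```

Call:
servo_tool(series=[{"dx": 0.5,"dy": 0,"dz": 0,"wx": 0,"wy": 0,"wz": 0,"hand": 0},{"dx": 0.5,"dy": 0,"dz": 0,"wx": 0,"wy": 0,"wz": 0,"hand": 0},{"dx": 0,"dy": 0,"dz": 0,"wx": 0,"wy": 0,"wz": 0,"hand": 0}])

```text
time: 18.37
tcp_pos: [0.4925, 0.2082, 0.0762]
orientation: [[-0.0, 0.006, -1.0], [-0.0, -1.0, -0.006], [-1.0, 0.0, 0.0]]
wrist_force: [-0.0, 0.3, 1.1]
finger_gap: 0.0003
```

Force dropped to zero twice in the same way: both -x heads clicked. Feeling for the seat.

Call:
servo_tool(series=[{"dx": 0.5,"dy": 0,"dz": 0,"wx": 0,"wy": 0,"wz": 0,"hand": 0},{"dx": 0.5,"dy": 0,"dz": 0,"wx": 0,"wy": 0,"wz": 0,"hand": 0},{"dx": 0,"dy": 0,"dz": 0,"wx": 0,"wy": 0,"wz": 0,"hand": 0}])

```text
time: 18.62
tcp_pos: [0.4926, 0.2083, 0.0753]
orientation: [[-0.0, 0.006, -1.0], [-0.0, -1.0, -0.006], [-1.0, 0.0, 0.0]]
wrist_force: [0.5, -0.8, -0.5]
finger_gap: 0.0004
```

Call:
servo_tool(series=[{"dx": 0.5,"dy": 0,"dz": 0,"wx": 0,"wy": 0,"wz": 0,"hand": 0},{"dx": 0.5,"dy": 0,"dz": 0,"wx": 0,"wy": 0,"wz": 0,"hand": 0},{"dx": 0,"dy": 0,"dz": 0,"wx": 0,"wy": 0,"wz": 0,"hand": 0}])

```text
time: 18.87
tcp_pos: [0.4926, 0.2083, 0.0744]
orientation: [[-0.0, 0.006, -1.0], [-0.0, -1.0, -0.006], [-1.0, 0.0, 0.0]]
wrist_force: [0.5, -0.7, -0.8]
finger_gap: 0.0007
```

Call:
servo_tool(series=[{"dx": 0.5,"dy": 0,"dz": 0,"wx": 0,"wy": 0,"wz": 0,"hand": 0},{"dx": 0.5,"dy": 0,"dz": 0,"wx": 0,"wy": 0,"wz": 0,"hand": 0},{"dx": 0,"dy": 0,"dz": 0,"wx": 0,"wy": 0,"wz": 0,"hand": 0}])

```text
time: 19.12
tcp_pos: [0.4927, 0.2083, 0.0737]
orientation: [[0.0, 0.006, -1.0], [0.0, -1.0, -0.006], [-1.0, -0.0, -0.0]]
wrist_force: [-0.1, -0.7, 3.5]
finger_gap: 0.0002
```

Call:
servo_tool(series=[{"dx": 0.5,"dy": 0,"dz": 0,"wx": 0,"wy": 0,"wz": 0,"hand": 0},{"dx": 0.5,"dy": 0,"dz": 0,"wx": 0,"wy": 0,"wz": 0,"hand": 0},{"dx": 0,"dy": 0,"dz": 0,"wx": 0,"wy": 0,"wz": 0,"hand": 0}])

```text
time: 19.37
tcp_pos: [0.4927, 0.2083, 0.0732]
orientation: [[0.001, 0.006, -1.0], [0.0, -1.0, -0.006], [-1.0, -0.0, -0.001]]
wrist_force: [-2.6, -1.1, 8.8]
finger_gap: 0.0003
```

Call:
servo_tool(series=[{"dx": 0.5,"dy": 0,"dz": 0,"wx": 0,"wy": 0,"wz": 0,"hand": 0},{"dx": 0.5,"dy": 0,"dz": 0,"wx": 0,"wy": 0,"wz": 0,"hand": 0},{"dx": 0,"dy": 0,"dz": 0,"wx": 0,"wy": 0,"wz": 0,"hand": 0}])

```text
time: 19.62
tcp_pos: [0.4928, 0.2083, 0.0728]
orientation: [[0.001, 0.007, -1.0], [0.0, -1.0, -0.007], [-1.0, -0.0, -0.001]]
wrist_force: [-4.1, -0.1, 12.9]
finger_gap: 0.0007
```

Call:
servo_tool(series=[{"dx": -5,"dy": 0,"dz": 0,"wx": 0,"wy": 0,"wz": 0,"hand": 0},{"dx": -30,"dy": 0,"dz": 0,"wx": 0,"wy": 0,"wz": 0,"hand": 0},{"dx": -40,"dy": 0,"dz": 0,"wx": 0,"wy": 0,"wz": 0,"hand": 0},{"dx": 0,"dy": 0,"dz": -31,"wx": 0,"wy": 0,"wz": 0,"hand": 0},{"dx": 0,"dy": 0,"dz": -31,"wx": 0,"wy": 0,"wz": 0,"hand": 0}])

```text
time: 20.03
tcp_pos: [0.5563, 0.2094, 0.1502]
orientation: [[0.006, 0.008, -1.0], [0.001, -1.0, -0.008], [-1.0, -0.001, -0.006]]
wrist_force: [1.3, 1.2, -0.3]
finger_gap: 0.0006
```

Call:
servo_tool(series=[{"dx": 0,"dy": 0,"dz": -31,"wx": 0,"wy": 0,"wz": 0,"hand": 0},{"dx": 0,"dy": 0,"dz": -31,"wx": 0,"wy": 0,"wz": 0,"hand": 0},{"dx": 35,"dy": 0,"dz": 0,"wx": 0,"wy": 0,"wz": 0,"hand": 0},{"dx": 25,"dy": 0,"dz": 0,"wx": 0,"wy": 0,"wz": 0,"hand": 0},{"dx": 0,"dy": 0,"dz": 0,"wx": 0,"wy": 0,"wz": 0,"hand": 0}])

```text
time: 20.45
tcp_pos: [0.613, 0.2082, 0.0801]
orientation: [[-0.011, 0.006, -1.0], [-0.002, -1.0, -0.006], [-1.0, 0.002, 0.011]]
wrist_force: [-1.2, 0.3, -0.6]
finger_gap: 0.0007
```

Call:
servo_tool(series=[{"dx": 5,"dy": 0,"dz": 0,"wx": 0,"wy": 0,"wz": 0,"hand": 0},{"dx": 3,"dy": 0,"dz": 0,"wx": 0,"wy": 0,"wz": 0,"hand": 0},{"dx": 0,"dy": 0,"dz": 0,"wx": 0,"wy": 0,"wz": 0,"hand": 0},{"dx": 0,"dy": 0,"dz": 0,"wx": 0,"wy": 0,"wz": 0,"hand": 0}])

```text
time: 20.78
tcp_pos: [0.6174, 0.2094, 0.0801]
orientation: [[0.003, 0.007, -1.0], [0.0, -1.0, -0.007], [-1.0, -0.0, -0.003]]
wrist_force: [-0.2, -0.1, 0.0]
finger_gap: 0.0003
```

Call:
servo_tool(series=[{"dx": 2,"dy": 0,"dz": 0,"wx": 0,"wy": 0,"wz": 0,"hand": 0},{"dx": 1,"dy": 0,"dz": 0,"wx": 0,"wy": 0,"wz": 0,"hand": 0},{"dx": 1,"dy": 0,"dz": 0,"wx": 0,"wy": 0,"wz": 0,"hand": 0},{"dx": 0,"dy": 0,"dz": 0,"wx": 0,"wy": 0,"wz": 0,"hand": 0}])

```text
time: 21.12
tcp_pos: [0.6166, 0.2091, 0.0746]
orientation: [[0.0, 0.006, -1.0], [-0.0, -1.0, -0.006], [-1.0, 0.0, -0.0]]
wrist_force: [-0.0, -0.7, 0.2]
finger_gap: 0.0006
```

Call:
servo_tool(series=[{"dx": 0.5,"dy": 0,"dz": 0,"wx": 0,"wy": 0,"wz": 0,"hand": 0},{"dx": 0.5,"dy": 0,"dz": 0,"wx": 0,"wy": 0,"wz": 0,"hand": 0},{"dx": 0,"dy": 0,"dz": 0,"wx": 0,"wy": 0,"wz": 0,"hand": 0}])

```text
time: 21.37
tcp_pos: [0.6167, 0.2091, 0.0738]
orientation: [[0.0, 0.006, -1.0], [0.0, -1.0, -0.006], [-1.0, -0.0, -0.0]]
wrist_force: [-1.2, -0.3, 3.0]
finger_gap: 0.0007
```

Call:
servo_tool(series=[{"dx": 0.5,"dy": 0,"dz": 0,"wx": 0,"wy": 0,"wz": 0,"hand": 0},{"dx": 0.5,"dy": 0,"dz": 0,"wx": 0,"wy": 0,"wz": 0,"hand": 0},{"dx": 0,"dy": 0,"dz": 0,"wx": 0,"wy": 0,"wz": 0,"hand": 0}])

```text
time: 21.62
tcp_pos: [0.6167, 0.2091, 0.0733]
orientation: [[0.001, 0.006, -1.0], [0.0, -1.0, -0.006], [-1.0, -0.0, -0.001]]
wrist_force: [-2.2, 0.1, 7.6]
finger_gap: 0.0003
```

Call:
servo_tool(series=[{"dx": 0.5,"dy": 0,"dz": 0,"wx": 0,"wy": 0,"wz": 0,"hand": 0},{"dx": 0.5,"dy": 0,"dz": 0,"wx": 0,"wy": 0,"wz": 0,"hand": 0},{"dx": 0,"dy": 0,"dz": 0,"wx": 0,"wy": 0,"wz": 0,"hand": 0}])

```text
time: 21.87
tcp_pos: [0.6168, 0.2091, 0.0731]
orientation: [[0.001, 0.006, -1.0], [0.0, -1.0, -0.006], [-1.0, -0.0, -0.001]]
wrist_force: [-4.1, -0.6, 10.7]
finger_gap: 0.0005
```

Call:
servo_tool(series=[{"dx": 0.5,"dy": 0,"dz": 0,"wx": 0,"wy": 0,"wz": 0,"hand": 0},{"dx": 0.5,"dy": 0,"dz": 0,"wx": 0,"wy": 0,"wz": 0,"hand": 0},{"dx": 0,"dy": 0,"dz": 0,"wx": 0,"wy": 0,"wz": 0,"hand": 0}])

```text
time: 22.12
tcp_pos: [0.6168, 0.2091, 0.0728]
orientation: [[0.001, 0.007, -1.0], [0.0, -1.0, -0.007], [-1.0, -0.0, -0.001]]
wrist_force: [-5.0, -0.7, 14.4]
finger_gap: 0.0004
```

Both ends now meet a hard stop at the same height, about 0.074. Retreating and taking a last look.

Call:
servo_tool(series=[{"dx": -5,"dy": 0,"dz": 0,"wx": 0,"wy": 0,"wz": 0,"hand": 0},{"dx": -30,"dy": 0,"dz": 0,"wx": 0,"wy": 0,"wz": 0,"hand": 0},{"dx": -40,"dy": 0,"dz": 0,"wx": 0,"wy": 0,"wz": 0,"hand": 0},{"dx": -30,"dy": 0,"dz": 30,"wx": 0,"wy": 0,"wz": 0,"hand": 0},{"dx": -15,"dy": 0,"dz": 35,"wx": 0,"wy": 0,"wz": 0,"hand": 0}])

```text
time: 22.53
tcp_pos: [0.5552, 0.2086, 0.1936]
orientation: [[0.007, 0.005, -1.0], [0.001, -1.0, -0.005], [-1.0, -0.001, -0.007]]
wrist_force: [0.7, -0.3, 0.7]
finger_gap: 0.0007
```

Call:
servo_tool(series=[{"dx": 0,"dy": 0,"dz": 35,"wx": 0,"wy": 0,"wz": 0,"hand": 0},{"dx": 0,"dy": 0,"dz": 35,"wx": 0,"wy": 0,"wz": 0,"hand": 0},{"dx": 0,"dy": 0,"dz": 25,"wx": 0,"wy": 0,"wz": 0,"hand": 0},{"dx": 0,"dy": 0,"dz": 0,"wx": 0,"wy": 0,"wz": 0,"hand": 0},{"dx": 0,"dy": 0,"dz": 0,"wx": 0,"wy": 0,"wz": 0,"hand": 0}])

```text
time: 22.95
tcp_pos: [0.4565, 0.2083, 0.1904]
orientation: [[0.001, 0.007, -1.0], [0.0, -1.0, -0.007], [-1.0, -0.0, -0.001]]
wrist_force: [1.1, 0.1, 0.7]
finger_gap: 0.0008
```

```bash
python3 -c "
from h import *
s=ctrl.read_state();print(s['tcp_pos'],s['time'],np.round(s['wrist_force'],1))
f=ctrl.grab_frame('wrist');w=f['image'];c=cam(f,s);H,S,V=hsv(w);o=(H>8)&(H<22)&(S>170)&(V>100)
for b in blobs(o,60): print(np.round(b[0],1),b[1],np.round(cast(c,b[0],.074),4))
b=ctrl.grab_frame('side')['image'][80:290,180:440]
cv2.imwrite('pics/c8.png',np.hstack([cv2.resize(w[:330,160:480],(390,400)),cv2.resize(b,(400,400),interpolation=2)])[...,::-1])"
```

```text
[0.45645493 0.20828176 0.19037832] 22.95 [1.1 0.1 0.7]
[322.    2.5] 318 [0.6057 0.209  0.074 ]
[252.7  31.4] 1263 [0.5888 0.2528 0.074 ]
[391.4  31. ] 1231 [0.5898 0.1648 0.074 ]
[256.7 141.8] 1014 [0.5207 0.2523 0.074 ]
[387.4 141.5] 999 [0.5216 0.1642 0.074 ]
[322.1 182.8] 1774 [0.4934 0.208  0.074 ]
[542.7 241.5] 676 [0.4528 0.0496 0.074 ]
[487.4 265. ] 1125 [0.4349 0.0874 0.074 ]
[571.6 279.1] 580 [0.4246 0.0245 0.074 ]
[609.4 301.1] 2533 [ 0.4075 -0.0063  0.074 ]
[487.7 313.8] 242 [0.3967 0.0831 0.074 ]
[533.4 326.4] 161 [0.3867 0.0475 0.074 ]
[563.1 384.1] 138 [0.3377 0.0176 0.074 ]
```

View pics/c8.png

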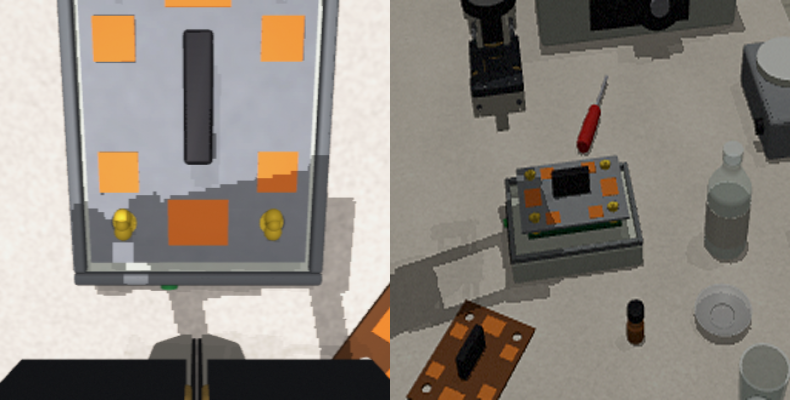

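The left panel shows both -x heads fully through at (123,223) and (272,225). The side panel shows all four heads above a level plate, with the screwdriver, vial and dish in place. Cast onto z = 0.074, the corner patches come out 88.1 and 88.0 mm apart in y and 68.1 and 68.2 mm in x (nominal 88 and 68), so the plate is flat at that height.

```bash
python3 -c "
from workcell import ctrl
print(ctrl.sign_off())"
```

```text
the job is handed in; nothing more can be done
None
```

The cover is on the pump module with all four standoffs clicked through. I let go and handed the job in at about 23 s of the 58 s allowed.

- **How it went on:** I gripped the grey cover by its rib, laid it on the four heads and released it. I then pressed the two end patches in turn with shut fingers, because pressing all four heads at once would have taken 32–40 N, over the board's 30 N limit.
- **Forces:** The highest push reading was about 17 N, roughly 20 N on the board with the cover's weight added. The readings were taken at intervals, so brief peaks may have been missed. The cover tipped at most about 5° (estimated).
- **Last checks:** The force gave way suddenly at each end. On pressing again, both ends stopped hard at the same height: plate top about 0.074 m, so the seats are about 4 mm above nominal. The patch spacings in the image match a flat plate at that height, and the final pictures show all four heads through.
- **One disagreement:** The +x end first read about 1 mm higher than the -x end. At that moment the plate was still tilted, and the second press there matched.
- **Not checked:** I could not read the sensing pins directly. The other items I could see in the last picture looked unmoved, and I did not measure their positions.
- **Refused moves:** My first three move commands were refused because they left out some fields, and the arm did not move.

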